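# Jack up under the sensor head

### The arm

A 6-joint arm with a two-finger parallel gripper is mounted at the origin on the work surface. World frame = base frame: x ahead of the robot, y to its left, z up, the work surface at z = 0. Lengths are in mm, angles in rad, forces in N, time in s.
With the tool pointing down it reaches from about 300 to 775 mm from the base axis. Payload 14.6 kg.
Tool frame: the origin (TCP) lies at the very end of the fingers, on their centre line; the grasp point (between the pads) lies 19 mm behind it; y points along the fingers, z is the direction in which the jaws open and shut, and the axes are right-handed (so a half turn about y gives the same grasp; the last joint's range is limited). The gripper opens to 94 mm and grips with 3 to 60 N. Pads are 16 mm wide; open, the fingers measure 119 mm over their backs; the gripper's body (75 mm by 177 mm) begins 78 mm behind the grasp point.
Start: joints at [1.107, 0.3, 1.521, -0, 1.321, -0.067], TCP at [212.554, 507.257, 205.446] pointing down, gripper open.
Joint ranges: [-3.03, 3.03], [-0.79, 2.21], [0.23, 2.52], [-1.04, 4.18], [0, 3.07], [-2.55, 2.55]. Speed limits (rad/s): [2.22, 2.22, 2.57, 3.14, 3.14, 3.14].

### API

Orientations are given as [roll, pitch, yaw] about the fixed x, y, z axes, in that order (R = Rz(yaw) Ry(pitch) Rx(roll)).
In Python, from cell import monitor, optics, manip gives the robot as it stands.
- The arm moves only by the shell command python3 -m creep 'ROWS' [FORCE]. ROWS is JSON, a list of rows, each an object of numbers: "tx", "ty", "tz": the shift along the tool's x, y, z scaled (see below); "turn": the turn about the tool's y scaled (see below); "fingers": the finger opening in mm, from 0 to 94. In form: [{"tx": .., "ty": .., "tz": .., "turn": .., "fingers": ..}, ...]. A call has 1 to 20 rows; each row is the pose to reach, as a shift and turn from the pose measured when the call began, along the tool's axes at that moment, turning the shorter way round; what a row does not reach only later rows make up. The controller multiplies each number of a shift by 200 mm and each number of a turn by pi rad. A row lasts 1/10 s, in which the tool goes at most 50 mm and 8.59 degrees, less where a joint would pass 70% of its speed; a pose out of reach is approached as far as the arm can. A call with a number of a shift or a turn outside -1 to 1 is refused whole. A call with a gripper value outside its range is refused whole. The fingers move at their own pace and stop on an object; FORCE is the grip in N (left out, the last holds). Time passes only in rows, so rows that repeat a pose let the fingers close. It gives the time, the measured TCP pose, the force and the opening at its end, in the units of the state.
- monitor.read_state(): the state, without advancing time (a new reading comes with each control period).
- optics.camera(name): name is "side" or "top" or "wrist"; returns a dict with "frame" (480x640x3 uint8, red, green, blue), "range_z" (480x640 float32, mm along the optical axis (not along the pixel's ray), 0 where there is no reading), "fx", "fy", "cx", "cy" (pixels), "distortion" ([k1, k2, p1, p2, k3] as OpenCV has them; the pictures are not rectified), "R" (3x3) and "t" (3): a world point X has camera coordinates R X + t; the wrist camera has in their place "mount" (4x4, takes a point from camera to tool coordinates, whose origin is the TCP and whose axes are the tool frame's). Camera axes: x right, y down, z forward; pixel columns grow to the right and rows downward; lengths in mm; the calibration is good to about 2 mm. A picture is of the moment at which its call begins: read the wrist's pose just before it.
- manip.sign_off(): hands the job in, once; it reports no verdict.
The state is a dict: "clock": time; "joints": joint angles; "qd": joint speeds; "effort": joint torques, N m; "eef_pos": TCP position; "eef_rot": TCP orientation; "wrist_force": force on the tool from outside, world axes, zero at the start; "moment": the same for the moment, N m; "finger_gap": finger opening in mm.
Only numpy, scipy, OpenCV 4.12 (cv2) and the standard library are available. Lean on these libraries where they do the work, as an engineer would, in place of code of your own. Each camera call takes 0.05 s, during which the arm holds its last target.

### The job

Set up the lab jack under the sensor head: first clear every left-over part off the jack's platform into the grey tray, then swing the boom in against its stop so that the head is over the platform. Then raise the jack by its knob until the platform just touches the head and bears on it, without pushing the head up more than about 4 mm, and finally throw the red lock lever fully over. Leave the bottle, the screwdriver and the wooden case alone.

Things in the scene. Friction and masses are not known exactly. Their poses are not given: they have to be found in the camera images.
- station: black base plate, 8 mm thick, fixed to the bench, carrying lab jack, gearbox with knob, lock lever and boom post; it cannot move. Origin on the bench below the centre of the jack; x from the robot side to the boom post (post at x +140 mm, diameter 28 mm, 215 mm high), y to the side of the gearbox
- platform: aluminium top plate of the scissor lab jack, 160 x 160 x 9 mm; origin at the centre of its top face, axes as the station's. It stands 65 mm above the bench at the start and rises 7 mm per radian of the knob (up to 63 mm)
- knob (a joint): angle of the jack's knob (rad), 0 to 9, 0 at the start; it grows, and the platform rises, as the knob is turned clockwise seen from above. The screw holds by itself (friction 0.15 N m)
- knob_grip (a point): grip point on the upright axis of the black knob, 101 mm above the bench on the aluminium gearbox at station x +40, y +145 mm. The knob has a bar grip 42 mm long, 14 mm wide, along the x axis of this point (it turns with the knob), reaching 7 mm above and 23 mm below this point, down to a disc of diameter 44 mm; gearbox 60 x 60 mm, its top 38 mm below this point
- boom (a joint): angle of the swing boom about its upright post (rad): 0 when it is against its stop, with the head over the middle of the platform; about 1.15 to 1.45 when parked at the gearbox side. It grows clockwise seen from above and stays where it is left (light friction)
- boom_handle (a point): middle of the upright black handle (diameter 20 mm, 50 mm long) on the free end of the aluminium boom, 140 mm from the pivot, right above the head; its axes turn with the boom, z up. The boom's top lies 25 mm below this point
- boom_pivot (a point): point on the boom's pivot axis, level with boom_handle
- head: sensor head: black barrel, diameter 40 mm, 44 mm long with a yellow band, hanging under the boom's free end; origin at the centre of its flat underside. It hangs 98 mm below boom_handle by its own weight (4.4 N) and slides freely upward in the boom, up to 20 mm, when pushed from below; the boom's height, and so the head's, differs from run to run (underside 105 to 125 mm above the bench)
- lock (a joint): angle of the jack's lock lever (rad): 0 unlocked, leaning to station -x; 1.0 locked, fully over to station +x. Stays where it is left; takes about 1.5 N at the ball
- lock_tip (a point): centre of the red ball (diameter 26 mm) at the end of the lever; 55 mm from the lever's pivot, which is a level axis along station y, at station x -45, y +145 mm, 30 mm above the bench; the ball swings 0.5 rad either side of upright
- tray: loose grey open tray, 230 (x) x 170 (y) x 35 mm, 5 mm walls and floor, 0.9 kg; origin at the centre of its underside
- clampblock: left-over part, may be absent: blue clamp block 38 x 28 x 26 mm with two dark dots (hole marks) on top; origin at the centre of its underside, z up through the part, the longer foot side along x; about 0.06 to 0.2 kg
- bracket: left-over part, may be absent: yellow plastic inverted-T bracket: foot 38 x 28 x 8 mm, with a web 12 mm thick in x, 28 mm long in y, across its middle up to 34 mm; origin at the centre of its underside, z up through the part, the longer foot side along x; about 0.06 to 0.2 kg
- spacer: left-over part, may be absent: brass spacer 28 x 28 x 32 mm; origin at the centre of its underside, z up through the part, the longer foot side along x; about 0.06 to 0.2 kg
- lensmount: left-over part, may be absent: red lens mount: square foot 34 x 30 x 10 mm with a round barrel, diameter 28 mm, up to 32 mm; origin at the centre of its underside, z up through the part, the longer foot side along x; about 0.06 to 0.2 kg
- bearing: left-over part, may be absent: green bearing block: foot 40 x 26 x 12 mm, housing 26 x 26 mm on it up to 30 mm; origin at the centre of its underside, z up through the part, the longer foot side along x; about 0.06 to 0.2 kg
- cleaner: bystander: white cleaner bottle, diameter 56, 150 mm tall, origin under its centre
- driver: bystander: orange screwdriver lying down, 200 mm long along x, origin under its middle
- gaugecase: bystander: wooden gauge case 120 x 80 x 30 mm, origin under its centre
Things that resemble listed ones, but are neither listed nor needed, are in the scene too. There is more than one size of the clampblock; the job needs the smallest. Several things have the shape of the spacer; the one meant has the colours described above.

How it is judged (in metres and radians):
On the way, in this order (a step that is already met when the one before it is completed fails the run):
1. every left-over part lies in the tray (x of clampblock in the frame of tray between -0.112 and 0.112 m and y of clampblock in the frame of tray between -0.082 and 0.082 m and z of clampblock in the frame of tray between 0 and 0.05 m and x of bracket in the frame of tray between -0.112 and 0.112 m and y of bracket in the frame of tray between -0.082 and 0.082 m and z of bracket in the frame of tray between 0 and 0.05 m and x of spacer in the frame of tray between -0.112 and 0.112 m and y of spacer in the frame of tray between -0.082 and 0.082 m and z of spacer in the frame of tray between 0 and 0.05 m and x of lensmount in the frame of tray between -0.112 and 0.112 m and y of lensmount in the frame of tray between -0.082 and 0.082 m and z of lensmount in the frame of tray between 0 and 0.05 m and x of bearing in the frame of tray between -0.112 and 0.112 m and y of bearing in the frame of tray between -0.082 and 0.082 m and z of bearing in the frame of tray between 0 and 0.05 m), for 0.3 s.
2. the boom is swung in against its stop (value of joint boom below 0.05 rad), for 0.2 s.
3. the platform touches the head, which is lifted less than 4 mm (contact force between platform and head above 0.3 N and z of head in the frame of boom_handle below -0.094 m and value of joint boom below 0.05 rad), for 0.5 s.
4. the lock lever is thrown over (value of joint lock above 0.85 rad), for 0.2 s.
At the end, for the whole second after the job is handed in: Every left-over part rests in the tray, the boom is within 0.05 rad of its stop, the platform touches the head (over 0.3 N) with the head lifted less than 4 mm, and the lock lever stands beyond 0.85 rad (all of step 1 and all of step 3 and value of joint lock above 0.85 rad and linear speed of each of clampblock, bracket, spacer, lensmount, bearing, tray below 0.02 m/s).
It fails at once if the head is shoved up by more than 9 mm (z of head in the frame of boom_handle above -0.089 m).
It fails at once if a bystander (bottle, screwdriver, case) is moved more than 3 cm (distance of any of cleaner, driver, gaugecase from where it was at the start of the episode above 0.03 m).
Of clampblock, bracket, spacer, lensmount, bearing only 3 to 5 are there at a start; the rules pass over those that are not, and their reading is None.
At some moment in a run one of tray may be knocked a few centimetres aside while the robot is not near it.
Once in a run the grip may slacken for a moment while it holds something.
It also fails if it takes over 208 s, if anything falls off the work surface, if the arm or the gripper's body presses on something with over 40 N, if the wrist force passes 120 N, or if a joint passes its speed limit or range.

## Working session

There is one attempt and no reset: what is moved stays moved. The work goes in short steps, Python scripts to look and compute and a shell command to move; the robot and the scene stay as the last step left them, time stands still between calls to the robot, and variables do not carry over. Pictures are saved under pics/ and viewed, and the job is handed in when it is done.

```bash
ls; mkdir -p pics; cat > h.py <<'E'
import numpy as np,cv2
from cell import monitor,optics,manip
from scipy.spatial.transform import Rotation as Ro
def state(): return monitor.read_state()
def toolT(s):
    T=np.eye(4);T[:3,:3]=Ro.from_euler('xyz',s['eef_rot']).as_matrix();T[:3,3]=s['eef_pos'];return T
def cam(n):
    s=state();c=optics.camera(n)
    K=np.array([[c['fx'],0,c['cx']],[0,c['fy'],c['cy']],[0,0,1.]]);D=np.array(c['distortion'],float)
    if n=='wrist': C2W=toolT(s)@np.array(c['mount'])
    else:
        R=np.array(c['R']);t=np.array(c['t']);C2W=np.eye(4);C2W[:3,:3]=R.T;C2W[:3,3]=-R.T@t
    return dict(f=c['frame'],z=c['range_z'],K=K,D=D,C2W=C2W,n=n)
def cloud(c):
    h,w=c['z'].shape
    u,v=np.meshgrid(np.arange(w,dtype=np.float64),np.arange(h,dtype=np.float64))
    p=cv2.undistortPoints(np.stack([u.ravel(),v.ravel()],1).reshape(-1,1,2),c['K'],c['D']).reshape(h,w,2)
    P=np.dstack([p*c['z'][...,None],c['z']])
    W=P@c['C2W'][:3,:3].T+c['C2W'][:3,3]
    W[c['z']<=0]=np.nan
    return W
def proj(c,X):
    W=np.linalg.inv(c['C2W']);r,_=cv2.Rodrigues(W[:3,:3])
    return cv2.projectPoints(np.array(X,float).reshape(-1,1,3),r,W[:3,3],c['K'],c['D'])[0].reshape(-1,2)
def save(n,img,s=1):
    img=cv2.cvtColor(img,cv2.COLOR_RGB2BGR)
    if s!=1: img=cv2.resize(img,None,fx=s,fy=s,interpolation=cv2.INTER_CUBIC)
    cv2.imwrite('pics/%s.png'%n,img)
E
python3 - <<'E'
from h import *
print(state())
for n in ('top','side','wrist'):
    c=cam(n);save(n+'0',c['f']);np.savez('/tmp/%s0.npz'%n,**c);print(n,c['C2W'].round(2).tolist())
E
```

```text
pics
{'clock': 0.0, 'joints': array([ 1.10735167e+00,  3.00461278e-01,  1.52156285e+00,  6.96456988e-06,
        1.32070846e+00, -6.66546608e-02]), 'qd': array([-0.00051466,  0.00101408, -0.00075642, -0.00042964, -0.00020813,
       -0.00069761]), 'effort': array([-1.33358819e-03, -5.31824470e+01, -3.52719426e+01,  7.06800004e-02,
        2.45752058e-02, -8.07385049e-05]), 'eef_pos': array([212.46622479, 507.02555291, 204.89943485]), 'eef_rot': array([-1.57193328e+00,  8.26566544e-05, -3.96791766e-01]), 'wrist_force': array([-0.19436544, -0.37769334, -0.22133539]), 'moment': array([ 0.00507454, -0.02095477, -0.01202323]), 'finger_gap': 94.06514618442681}
top [[-0.03, -0.98, 0.18, 402.11], [-1.0, 0.03, 0.01, 78.75], [-0.01, -0.17, -0.98, 1077.47], [0.0, 0.0, 0.0, 1.0]]
side [[1.0, -0.04, 0.04, 498.0], [-0.06, -0.65, 0.76, -863.04], [-0.01, -0.76, -0.65, 972.69], [0.0, 0.0, 0.0, 1.0]]
wrist [[0.39, 0.89, 0.25, 139.06], [0.92, -0.37, -0.11, 538.85], [-0.0, 0.27, -0.96, 383.44], [0.0, 0.0, 0.0, 1.0]]
```

View pics/top0.png

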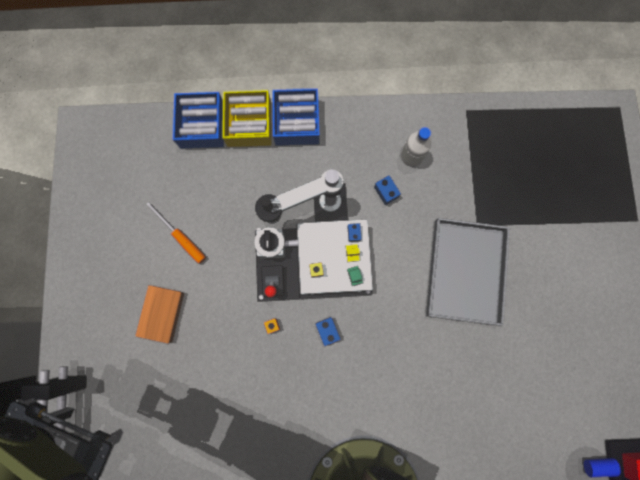

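View pics/side0.png

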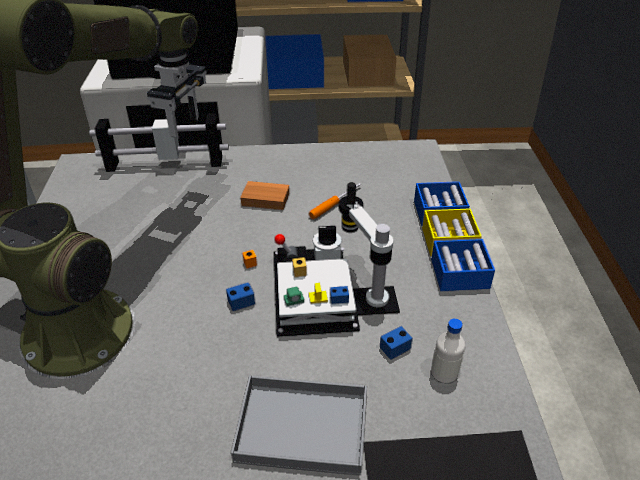

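View pics/wrist0.png

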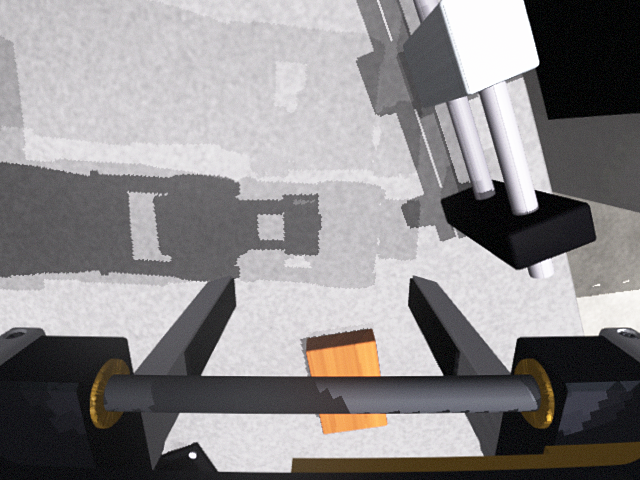

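```bash
python3 - <<'E'
from h import *
c=dict(np.load('/tmp/top0.npz'));s=dict(np.load('/tmp/side0.npz'))
save('topcrop',c['f'][160:350,230:440],3.8)
save('sidecrop',s['f'][170:370,210:420],3.8)
W=cloud(c)
for n,(u,v) in dict(cl=(354,231),br=(352,254),be=(356,275),sp=(316,270),or_=(272,325),bl2=(328,330),bl3=(388,190),platc=(335,256),tray=(467,272),knob=(268,240),ball=(270,291),handle=(331,178),bottle=(420,150),post=(267,207)).items(): print(n,W[v-1:v+2,u-1:u+2].reshape(-1,3).mean(0).round(1))
# platform top
m=(np.abs(W[...,2]-65)<5)&(W[...,0]>250)&(W[...,0]<650)
m=m.astype(np.uint8);n,l,st,ce=cv2.connectedComponentsWithStats(m);i=1+np.argmax(st[1:,4]);P=W[l==i]
print('plat',cv2.minAreaRect(P[:,:2].astype(np.float32)),np.median(P[:,2]),st[i])
for nm in('clamp',): pass
hsv=cv2.cvtColor(c['f'],cv2.COLOR_RGB2HSV)
for (u,v) in [(354,231),(352,254),(356,275),(316,270),(272,325),(328,330),(388,190)]:
    z0=W[v-1:v+2,u-1:u+2,2].mean()
    sub=(hsv[...,1]>110)&(hsv[...,2]>50);mm=np.zeros_like(sub);mm[v-18:v+18,u-18:u+18]=1
    q=(sub&mm&(np.abs(hsv[...,0].astype(int)-int(hsv[v+0,u,0]))<8)).astype(np.uint8)
    n,l,st,ce=cv2.connectedComponentsWithStats(q);i=1+np.argmax(st[1:,4]);P=W[l==i]
    zt=np.nanmedian(P[:,2]);P2=P[np.abs(P[:,2]-zt)<5]
    print((u,v),c['f'][v,u],'zmed',zt.round(1),cv2.minAreaRect(P2[:,:2].astype(np.float32)),len(P2))
E
```

```text
cl [580.4   2.9  91.7]
br [529.6   9.4  89.9]
be [483.    3.   94.7]
sp [496.1  89.2  98.5]
or_ [380.6 192.9  33.5]
bl2 [366.1  66.7  37.9]
bl3 [nan nan nan]
platc [529.3  46.   66.5]
tray [ 489.4 -267.3    3.9]
knob [563.4 191.3 107.9]
ball [454.2 190.   91.4]
handle [665.7  53.2 215.3]
bottle [ 760.  -153.5  101.4]
post [609.1 179.3 222.8]
plat ((530.4290161132812, 47.631805419921875), (160.50726318359375, 160.28195190429688), 1.6534216403961182) 65.18676201886092 [ 298  220   75   74 4131]
(354, 231) [ 59  97 159] zmed 91.1 ((578.68603515625, 2.4918155670166016), (35.46622848510742, 25.466115951538086), 1.8819754123687744) 156
(352, 254) [132 124  42] zmed 75.1 ((535.5021362304688, 7.528247833251953), (36.895320892333984, 27.24625587463379), 4.4656243324279785) 118
(356, 275) [ 81 143 112] zmed 95.1 ((483.4397888183594, 4.976848602294922), (17.085580825805664, 16.348705291748047), 13.11544418334961) 42Traceback (most recent call last):
  File "<stdin>", line 17, in <module>
    return _wrapfunc(a, 'argmax', axis=axis, out=out, **kwds)
    return bound(*args, **kwds)
ValueError: attempt to get argmax of an empty sequence
```

View pics/topcrop.png

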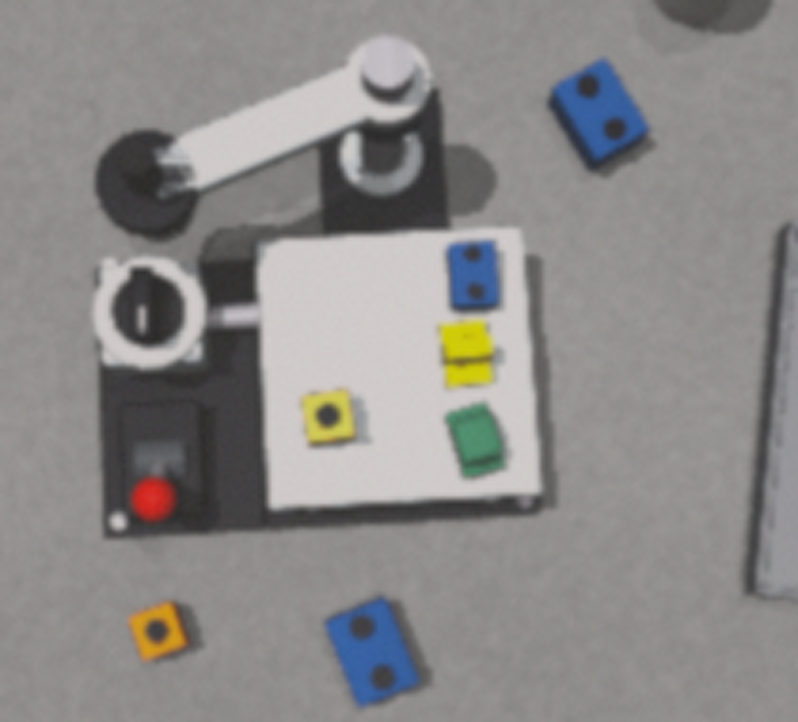

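View pics/sidecrop.png

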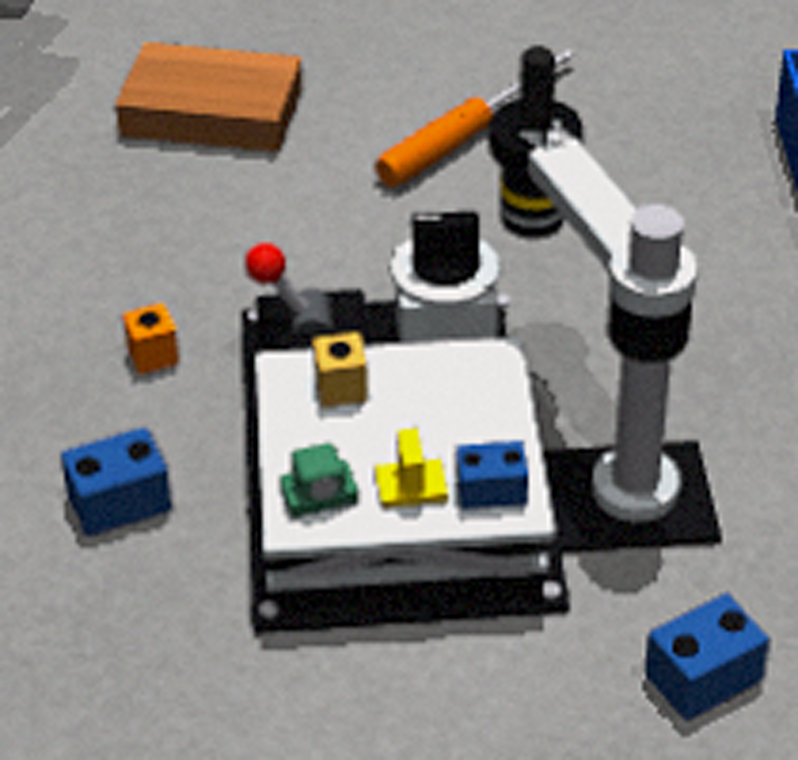

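```bash
cat >> h.py <<'E'
def plan(x,y,z,yaw=None):
    s=state();T=toolT(s);d=T[:3,:3].T@(np.array([x,y,z])-T[:3,3])/200
    cy=np.arctan2(T[1,0],T[0,0])
    dt=0 if yaw is None else (yaw-cy+np.pi)%(2*np.pi)-np.pi
    print('t',round(s['clock'],2),'pos',np.round(s['eef_pos'],1),'yaw',round(cy,3),'tilt',np.round(T[:3,1],3),'F',np.round(s['wrist_force'],1),'gap',round(s['finger_gap'],1))
    print('   tx %.3f ty %.3f tz %.3f turn %.4f'%(*d,-dt/np.pi))
E
python3 -c "
from h import *
plan(520,45,260,0)"
```

```text
t 0.15 pos [212.5 507.1 205. ] yaw -0.397 tilt [-0.    -0.001 -1.   ] F [ 0.1 -0.2  0.7] gap 93.8
   tx 2.311 ty -0.274 tz -1.537 turn -0.1263
```

```bash
python3 -m creep '[{"tx":0.98,"ty":-0.28,"tz":-0.64},{"tx":0.98,"ty":-0.28,"tz":-0.64},{"tx":0.98,"ty":-0.28,"tz":-0.64},{"tx":0.98,"ty":-0.28,"tz":-0.64},{"tx":0.98,"ty":-0.28,"tz":-0.64},{"tx":0.98,"ty":-0.28,"tz":-0.64}]'; python3 -m creep '[{"tx":0.98,"tz":-0.64},{"tx":0.98,"tz":-0.64},{"tx":0.98,"tz":-0.64},{"tx":0.98,"tz":-0.64},{"tx":0.98,"tz":-0.64},{"tx":0.98,"tz":-0.64}]';python3 -c "
from h import *
plan(520,45,260,0)"
```

```text
t 0.15 pos [212.5 507.1 205. ] yaw -0.397 tilt [-0.    -0.001 -1.   ] F [ 0.1 -0.2  0.7] gap 93.8
   tx 2.311 ty -0.274 tz -1.537 turn -0.1263$[0]: bad value
$[0]: bad value
```

```bash
python3 -m creep '[{"tx":0.98,"ty":-0.28,"tz":-0.64,"turn":0,"fingers":94},{"tx":0.98,"ty":-0.28,"tz":-0.64,"turn":0,"fingers":94},{"tx":0.98,"ty":-0.28,"tz":-0.64,"turn":0,"fingers":94},{"tx":0.98,"ty":-0.28,"tz":-0.64,"turn":0,"fingers":94},{"tx":0.98,"ty":-0.28,"tz":-0.64,"turn":0,"fingers":94},{"tx":0.98,"ty":-0.28,"tz":-0.64,"turn":0,"fingers":94}]'; python3 -c "
from h import *
plan(520,45,260,0)"
```

```text
clock: 0.75
eef_pos: [345.9, 310.6, 262.3]
eef_rot: [-1.57, -0.001, -0.401]
wrist_force: [-0.3, 1.0, 0.5]
finger_gap: 94.0
t 0.75 pos [345.9 310.6 262.3] yaw -0.401 tilt [ 0.001 -0.    -1.   ] F [-0.3  1.   0.5] gap 94.0
   tx 1.320 ty 0.013 tz -0.883 turn -0.1276
```

```bash
python3 -m creep '[{"tx":0.98,"ty":0,"tz":-0.72,"turn":-0.127,"fingers":94},{"tx":0.98,"ty":0,"tz":-0.72,"turn":-0.127,"fingers":94},{"tx":0.98,"ty":0,"tz":-0.72,"turn":-0.127,"fingers":94},{"tx":0.98,"ty":0,"tz":-0.72,"turn":-0.127,"fingers":94},{"tx":0.98,"ty":0,"tz":-0.72,"turn":-0.127,"fingers":94},{"tx":0.98,"ty":0,"tz":-0.72,"turn":-0.127,"fingers":94},{"tx":0.98,"ty":0,"tz":-0.72,"turn":-0.127,"fingers":94}]'; python3 - <<'E'
from h import *
plan(520,45,260,0)
c=cam('wrist');save('w1',c['f']);np.savez('/tmp/w1.npz',**c)
W=cloud(c)
m=((np.abs(W[...,2]-65)<4)).astype(np.uint8)
n,l,st,ce=cv2.connectedComponentsWithStats(m);i=1+np.argmax(st[1:,4]);P=W[l==i]
print('plat',cv2.minAreaRect(P[:,:2].astype(np.float32)),np.median(P[:,2]),st[i])
E
```

```text
clock: 1.45
eef_pos: [470.8, 100.3, 261.9]
eef_rot: [-1.571, -0.0, -0.005]
wrist_force: [-0.3, -0.2, 0.6]
finger_gap: 94.0
t 1.45 pos [470.8 100.3 261.9] yaw -0.005 tilt [ 0. -0. -1.] F [-0.3 -0.2  0.6] gap 94.0
   tx 0.247 ty 0.010 tz -0.275 turn -0.0015
plat ((528.8412475585938, 50.34515380859375), (160.88246154785156, 159.66616821289062), 1.7480419874191284) 63.99248690666556 [  197   194   152   139 14666]
```

View pics/w1.png

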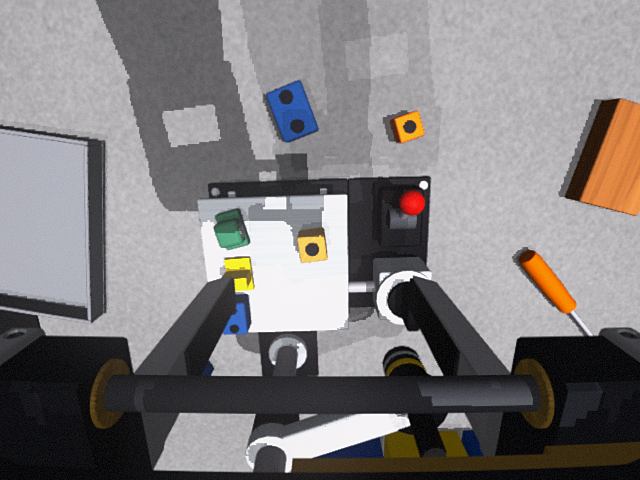

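```bash
python3 - <<'E'
from h import *
C={'top':dict(np.load('/tmp/top0.npz')),'w':dict(np.load('/tmp/w1.npz'))}
for nm,c in C.items():
    W=cloud(c)
    m=(W[...,2]>70)&(W[...,2]<104)&(np.abs(W[...,0]-530)<80)&(np.abs(W[...,1]-48)<80)
    n,l,st,ce=cv2.connectedComponentsWithStats(m.astype(np.uint8))
    print(nm)
    for i in range(1,n):
        if st[i,4]<40: continue
        P=W[l==i];zt=np.nanpercentile(P[:,2],95)
        A=P[P[:,2]>zt-6]
        print(st[i],c['f'][l==i].mean(0).round(),'ztop',zt.round(1));
        print('   top',[np.round(a,2).tolist() for a in cv2.minAreaRect(A[:,:2].astype(np.float32))],'all',[np.round(a,2).tolist() for a in cv2.minAreaRect(P[:,:2].astype(np.float32))])
        
# tray
W=cloud(C['top']);m=(W[...,2]>22)&(W[...,2]<45)&(W[...,1]<-130)&(W[...,1]>-420)&(W[...,0]>330)&(W[...,0]<640)
P=W[m];print('tray',cv2.minAreaRect(P[:,:2].astype(np.float32)),np.median(P[:,2]),len(P))
E
```

```text
top
[348 223  14  19 238] [ 70.  95. 138.] ztop 94.1
   top [[579.47, 2.23], [38.09, 27.55], 2.31] all [[579.42, 1.97], [38.16, 28.14], 2.72]
[346 243  14  19 216] [193. 187.  39.] ztop 100.6
   top [[535.12, 7.56], [11.86, 27.52], 4.02] all [[536.33, 7.23], [40.06, 28.43], 1.32]
[309 262  15  16 173] [170. 162.  88.] ztop 100.5
   top [[498.38, 88.94], [27.78, 27.47], 8.31] all [[498.3, 88.92], [27.97, 27.5], 8.58]
[347 266  16  20 227] [ 86. 130. 106.] ztop 97.3
   top [[483.48, 4.08], [24.43, 25.74], 13.84] all [[483.65, 4.25], [39.81, 26.24], 14.53]
w
[ 214  209   36   41 1048] [ 73. 118.  97.] ztop 94.8
   top [[482.29, 6.54], [25.96, 25.92], 15.7] all [[482.45, 6.73], [40.52, 26.18], 15.26]
[297 228  30  35 896] [181. 153.  85.] ztop 97.6
   top [[496.83, 91.22], [28.25, 28.15], 6.71] all [[496.84, 91.21], [28.5, 28.16], 7.46]
[222 257  32  34 743] [199. 190.  50.] ztop 98.4
   top [[533.22, 15.77], [12.41, 15.53], 6.26] all [[533.67, 9.57], [38.37, 28.37], 6.11]
[223 295  28  40 698] [ 59.  88. 146.] ztop 91.3
   top [[578.33, 5.15], [38.59, 26.95], 1.06] all [[578.03, 5.13], [39.13, 27.1], 1.35]
tray ((490.1155090332031, -264.46429443359375), (172.68157958984375, 232.0745849609375), 80.17977905273438) 33.40388872835467 1082
```

```bash
python3 - <<'E'
from h import *
plan(483,5.4,68,0.26)
E
```

```text
t 1.5 pos [470.2 101.5 262. ] yaw -0.004 tilt [ 0.001  0.    -1.   ] F [-0.6  0.5 -0.1] gap 93.6
   tx 0.065 ty 0.970 tz -0.480 turn -0.0839
```

```bash
python3 -m creep '[{"tx":0.065,"ty":0.2,"tz":-0.24,"turn":-0.0839,"fingers":60},{"tx":0.065,"ty":0.4,"tz":-0.48,"turn":-0.0839,"fingers":60},{"tx":0.065,"ty":0.5,"tz":-0.48,"turn":-0.0839,"fingers":60},{"tx":0.065,"ty":0.7,"tz":-0.48,"turn":-0.0839,"fingers":60},{"tx":0.065,"ty":0.85,"tz":-0.48,"turn":-0.0839,"fingers":60},{"tx":0.065,"ty":0.97,"tz":-0.48,"turn":-0.0839,"fingers":60},{"tx":0.065,"ty":0.97,"tz":-0.48,"turn":-0.0839,"fingers":60},{"tx":0.065,"ty":0.97,"tz":-0.48,"turn":-0.0839,"fingers":60}]' 20; python3 - <<'E'
from h import *
plan(483,5.4,68,0.26)
c=cam('wrist');save('w2',c['f'])
E
```

```text
clock: 2.3
eef_pos: [482.6, 7.0, 67.8]
eef_rot: [-1.57, 0.0, 0.262]
wrist_force: [-0.2, 0.6, -0.8]
finger_gap: 59.9
t 2.3 pos [482.6   7.   67.8] yaw 0.262 tilt [-0.  0. -1.] F [-0.2  0.6 -0.8] gap 59.9
   tx -0.000 ty -0.001 tz -0.008 turn 0.0005
```

View pics/w2.png

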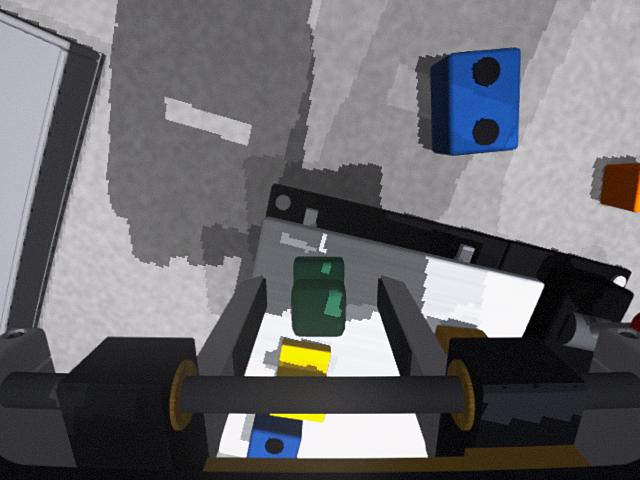

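```bash
python3 -m creep '[{"tx":0,"ty":0,"tz":0,"turn":0,"fingers":20},{"tx":0,"ty":0,"tz":0,"turn":0,"fingers":20},{"tx":0,"ty":0,"tz":0,"turn":0,"fingers":20},{"tx":0,"ty":0,"tz":0,"turn":0,"fingers":20},{"tx":0,"ty":0,"tz":0,"turn":0,"fingers":20},{"tx":0,"ty":0,"tz":0,"turn":0,"fingers":20},{"tx":0,"ty":-0.2,"tz":0,"turn":0,"fingers":20},{"tx":0,"ty":-0.35,"tz":0,"turn":0,"fingers":20},{"tx":0,"ty":-0.35,"tz":0,"turn":0,"fingers":20}]' 25; python3 - <<'E'
from h import *
tx,ty,yw=490,-264,-0.17
R=np.array([[np.cos(yw),-np.sin(yw)],[np.sin(yw),np.cos(yw)]])
for p in [(-55,35),(55,35),(-55,-35),(55,-35)]: print(p,R@p+[tx,ty])
p=R@(-55,35)+[tx,ty]
plan(p[0],p[1],138,yw)
c=cam('wrist');save('w3',c['f'])
E
```

```text
clock: 3.25
eef_pos: [484.3, 6.7, 141.5]
eef_rot: [-1.573, -0.006, 0.262]
wrist_force: [0.1, 0.3, -2.1]
finger_gap: 25.5
(-55, 35) [ 441.71422004 -220.19950396]
(55, 35) [ 550.1285444  -238.80956236]
(-55, -35) [ 429.8714556  -289.19043764]
(55, -35) [ 538.28577996 -307.80049604]
t 3.25 pos [484.3   6.7 141.5] yaw 0.262 tilt [ 0.006 -0.    -1.   ] F [ 0.1  0.3 -2.1] gap 25.5
   tx -0.499 ty 0.016 tz -1.041 turn 0.1374
```

View pics/w3.png

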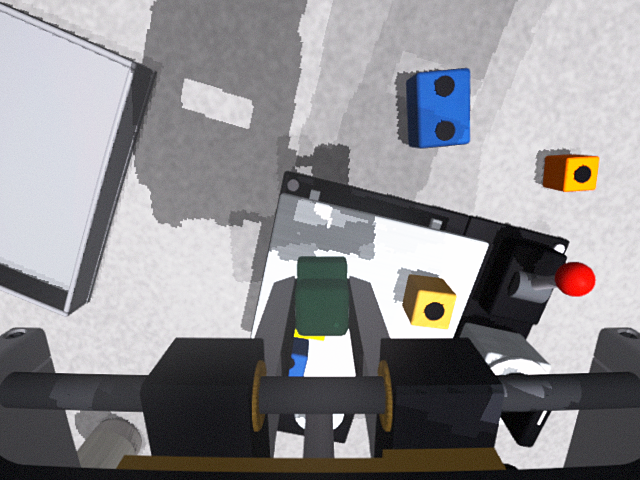

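Held (gap 25.5, green at (322,300) between fingers). Carry to tray.

```bash
python3 -m creep '[{"tx":-0.25,"ty":0,"tz":-0.5,"turn":0.137,"fingers":20},{"tx":-0.48,"ty":0,"tz":-0.99,"turn":0.137,"fingers":20},{"tx":-0.48,"ty":0,"tz":-0.99,"turn":0.137,"fingers":20},{"tx":-0.48,"ty":0,"tz":-0.99,"turn":0.137,"fingers":20},{"tx":-0.48,"ty":0,"tz":-0.99,"turn":0.137,"fingers":20},{"tx":-0.48,"ty":0,"tz":-0.99,"turn":0.137,"fingers":20},{"tx":-0.48,"ty":0,"tz":-0.99,"turn":0.137,"fingers":20}]'; python3 - <<'E'
from h import *
plan(441.7,-220.2,11,-.17)
c=cam('top')
save('t1',c['f'][180:360,380:560],3)
W=cloud(c);m=(W[...,2]>22)&(W[...,2]<45)&(W[...,1]<-130)&(W[...,1]>-420)&(W[...,0]>330)&(W[...,0]<640)
P=W[m];print('tray',cv2.minAreaRect(P[:,:2].astype(np.float32)),np.median(P[:,2]),len(P))
E
```

```text
clock: 4.0
eef_pos: [441.3, -208.9, 137.9]
eef_rot: [-1.569, -0.001, -0.17]
wrist_force: [0.2, 0.9, -1.2]
finger_gap: 25.9
t 4.0 pos [ 441.3 -208.9  137.9] yaw -0.17 tilt [ 0.001  0.001 -1.   ] F [ 0.2  0.9 -1.2] gap 25.9
   tx 0.011 ty 0.634 tz -0.056 turn 0.0001
tray ((490.3653869628906, -263.73712158203125), (171.07373046875, 232.6746063232422), 80.0572280883789) 33.46051466260667 666
```

View pics/t1.png

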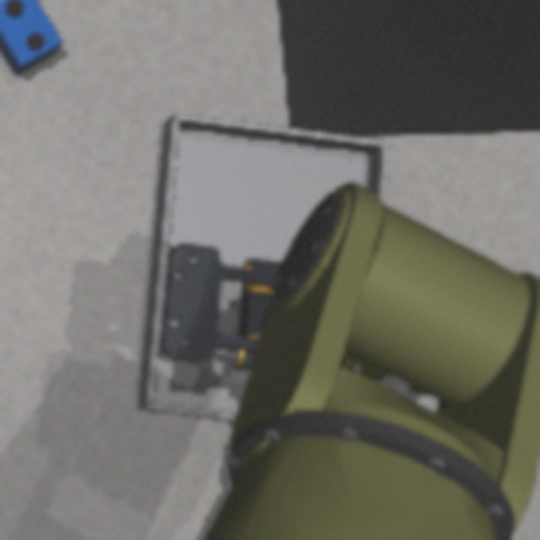

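```bash
python3 -m creep '[{"tx":0.01,"ty":0.2,"tz":-0.056,"turn":0,"fingers":20},{"tx":0.01,"ty":0.4,"tz":-0.056,"turn":0,"fingers":20},{"tx":0.01,"ty":0.55,"tz":-0.056,"turn":0,"fingers":20},{"tx":0.01,"ty":0.634,"tz":-0.056,"turn":0,"fingers":20},{"tx":0.01,"ty":0.634,"tz":-0.056,"turn":0,"fingers":20},{"tx":0.01,"ty":0.634,"tz":-0.056,"turn":0,"fingers":46},{"tx":0.01,"ty":0.634,"tz":-0.056,"turn":0,"fingers":46},{"tx":0.01,"ty":0.634,"tz":-0.056,"turn":0,"fingers":46},{"tx":0.01,"ty":0.634,"tz":-0.056,"turn":0,"fingers":46},{"tx":0.01,"ty":0.4,"tz":-0.056,"turn":0,"fingers":46},{"tx":0.01,"ty":0.1,"tz":-0.056,"turn":0,"fingers":46},{"tx":0.01,"ty":0,"tz":-0.056,"turn":0,"fingers":46}]'; python3 - <<'E'
from h import *
c=cam('wrist');save('w4',c['f'])
plan(534.5,8.4,150,0.07)
E
```

```text
clock: 5.25
eef_pos: [442.3, -220.2, 141.9]
eef_rot: [-1.571, -0.005, -0.169]
wrist_force: [0.6, -1.9, -0.7]
finger_gap: 45.8
t 5.3 pos [ 443.7 -221.   145.6] yaw -0.169 tilt [ 0.01  -0.004 -1.   ] F [ 0.2 -0.7  4.9] gap 45.9
   tx 0.255 ty -0.022 tz 1.207 turn -0.0759
```

View pics/w4.png

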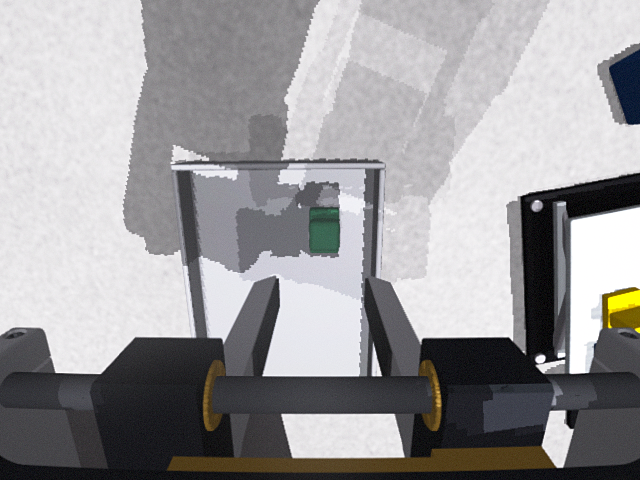

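```bash
python3 -m creep '[{"tx":0.1,"ty":-0.05,"tz":0.4,"turn":-0.0759,"fingers":60},{"tx":0.2,"ty":-0.05,"tz":0.98,"turn":-0.0759,"fingers":60},{"tx":0.25,"ty":-0.05,"tz":0.98,"turn":-0.0759,"fingers":60},{"tx":0.25,"ty":-0.05,"tz":0.98,"turn":-0.0759,"fingers":60},{"tx":0.25,"ty":-0.05,"tz":0.98,"turn":-0.0759,"fingers":60},{"tx":0.25,"ty":-0.05,"tz":0.98,"turn":-0.0759,"fingers":60}]'; python3 - <<'E'
from h import *
plan(534.5,8.4,68,0.07)
E
```

```text
clock: 5.9
eef_pos: [525.8, -35.2, 155.5]
eef_rot: [-1.575, -0.009, 0.072]
wrist_force: [0.0, -1.0, -0.1]
finger_gap: 59.9
t 5.9 pos [525.8 -35.2 155.5] yaw 0.072 tilt [ 0.009 -0.004 -1.   ] F [ 0.  -1.  -0.1] gap 59.9
   tx 0.055 ty 0.437 tz 0.216 turn 0.0007
```

```bash
python3 -m creep '[{"tx":0.055,"ty":0,"tz":0.216,"turn":0,"fingers":60},{"tx":0.055,"ty":0.1,"tz":0.216,"turn":0,"fingers":60},{"tx":0.055,"ty":0.3,"tz":0.216,"turn":0,"fingers":60},{"tx":0.055,"ty":0.437,"tz":0.216,"turn":0,"fingers":60},{"tx":0.055,"ty":0.437,"tz":0.216,"turn":0,"fingers":60},{"tx":0.055,"ty":0.437,"tz":0.216,"turn":0,"fingers":60}]'; python3 - <<'E'
from h import *
plan(534.5,8.4,68,0.07)
c=cam('wrist');save('w5',c['f'])
E
```

```text
clock: 6.5
eef_pos: [534.1, 6.9, 67.8]
eef_rot: [-1.575, -0.009, 0.07]
wrist_force: [-0.6, -0.4, -0.7]
finger_gap: 60.0
t 6.5 pos [534.1   6.9  67.8] yaw 0.07 tilt [ 0.009 -0.004 -1.   ] F [-0.6 -0.4 -0.7] gap 60.0
   tx 0.003 ty -0.001 tz 0.008 turn 0.0001
```

View pics/w5.png

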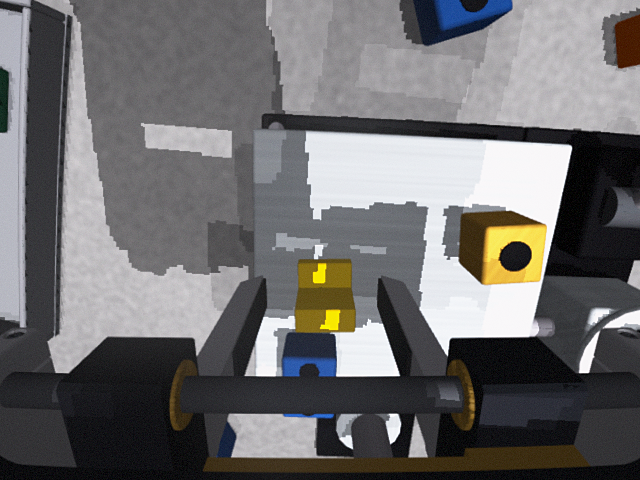

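```bash
python3 -m creep '[{"tx":0,"ty":0,"tz":0,"turn":0,"fingers":20},{"tx":0,"ty":0,"tz":0,"turn":0,"fingers":20},{"tx":0,"ty":0,"tz":0,"turn":0,"fingers":20},{"tx":0,"ty":0,"tz":0,"turn":0,"fingers":20},{"tx":0,"ty":0,"tz":0,"turn":0,"fingers":20},{"tx":0,"ty":0,"tz":0,"turn":0,"fingers":20},{"tx":0,"ty":-0.2,"tz":0,"turn":0,"fingers":20},{"tx":0,"ty":-0.35,"tz":0,"turn":0,"fingers":20},{"tx":0,"ty":-0.35,"tz":0,"turn":0,"fingers":20}]' 25; python3 - <<'E'
from h import *
plan(550.1,-238.8,138,-.17)
c=cam('wrist');save('w6',c['f'])
E
```

```text
clock: 7.45
eef_pos: [535.2, 7.3, 141.9]
eef_rot: [-1.576, -0.015, 0.071]
wrist_force: [0.3, 0.3, -0.8]
finger_gap: 27.3
t 7.45 pos [535.2   7.3 141.9] yaw 0.071 tilt [ 0.015 -0.004 -1.   ] F [ 0.3  0.3 -0.8] gap 27.3
   tx -0.013 ty 0.025 tz -1.232 turn 0.0766
```

View pics/w6.png

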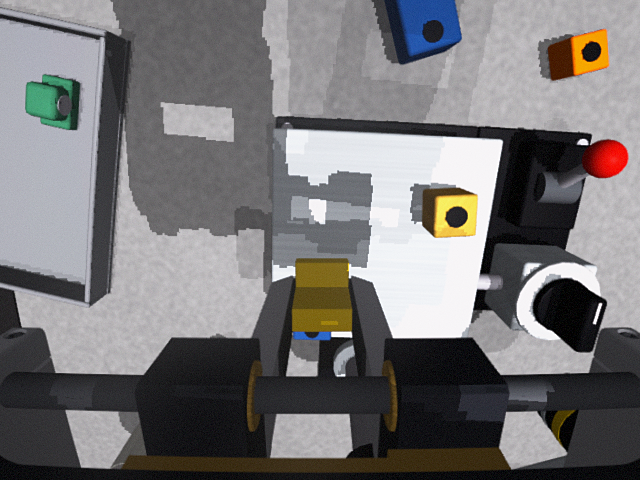

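```bash
python3 -m creep '[{"tx":-0.01,"ty":0,"tz":-0.5,"turn":0.0766,"fingers":20},{"tx":-0.01,"ty":0,"tz":-0.99,"turn":0.0766,"fingers":20},{"tx":-0.01,"ty":0,"tz":-0.99,"turn":0.0766,"fingers":20},{"tx":-0.01,"ty":0,"tz":-0.99,"turn":0.0766,"fingers":20},{"tx":-0.01,"ty":0,"tz":-0.99,"turn":0.0766,"fingers":20},{"tx":-0.01,"ty":0,"tz":-0.99,"turn":0.0766,"fingers":20}]'; python3 - <<'E'
from h import *
plan(550.1,-238.8,11,-.17)
c=cam('top')
W=cloud(c);m=(W[...,2]>22)&(W[...,2]<45)&(W[...,1]<-130)&(W[...,1]>-420)&(W[...,0]>330)&(W[...,0]<640)
P=W[m];print('tray',cv2.minAreaRect(P[:,:2].astype(np.float32)),np.median(P[:,2]),len(P))
E
```

```text
clock: 8.1
eef_pos: [545.5, -190.7, 138.8]
eef_rot: [-1.572, -0.01, -0.172]
wrist_force: [0.2, -0.2, -1.3]
finger_gap: 27.7
t 8.1 pos [ 545.5 -190.7  138.8] yaw -0.172 tilt [ 0.01  -0.003 -1.   ] F [ 0.2 -0.2 -1.3] gap 27.7
   tx 0.057 ty 0.640 tz -0.232 turn -0.0006
tray ((503.29913330078125, -182.92750549316406), (14.897256851196289, 229.96102905273438), 76.56592559814453) 33.726433812548976 251
```

```bash
python3 -m creep '[{"tx":0.057,"ty":0,"tz":-0.232,"turn":0,"fingers":20},{"tx":0.057,"ty":0.2,"tz":-0.232,"turn":0,"fingers":20},{"tx":0.057,"ty":0.4,"tz":-0.232,"turn":0,"fingers":20},{"tx":0.057,"ty":0.55,"tz":-0.232,"turn":0,"fingers":20},{"tx":0.057,"ty":0.64,"tz":-0.232,"turn":0,"fingers":20},{"tx":0.057,"ty":0.64,"tz":-0.232,"turn":0,"fingers":20},{"tx":0.057,"ty":0.64,"tz":-0.232,"turn":0,"fingers":46},{"tx":0.057,"ty":0.64,"tz":-0.232,"turn":0,"fingers":46},{"tx":0.057,"ty":0.64,"tz":-0.232,"turn":0,"fingers":46},{"tx":0.057,"ty":0.64,"tz":-0.232,"turn":0,"fingers":46},{"tx":0.057,"ty":0.4,"tz":-0.232,"turn":0,"fingers":46},{"tx":0.057,"ty":0.1,"tz":-0.232,"turn":0,"fingers":46},{"tx":0.057,"ty":0,"tz":-0.232,"turn":0,"fingers":46},{"tx":0.057,"ty":0,"tz":-0.232,"turn":0,"fingers":46}]'; python3 - <<'E'
from h import *
c=cam('wrist');save('w7',c['f'])
plan(578.7,3.7,150,0.03)
E
```

```text
clock: 9.55
eef_pos: [550.8, -238.3, 144.6]
eef_rot: [-1.574, -0.019, -0.17]
wrist_force: [-0.2, -0.7, -0.4]
finger_gap: 45.7
t 9.6 pos [ 549.8 -237.8  141.6] yaw -0.17 tilt [ 0.014 -0.005 -1.   ] F [-0.6  0.   0.2] gap 45.7
   tx -0.062 ty -0.046 tz 1.214 turn -0.0638
```

View pics/w7.png

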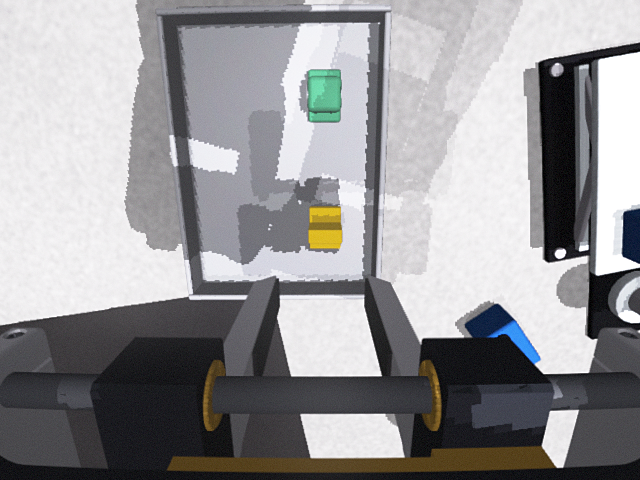

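```bash
python3 -m creep '[{"tx":0,"ty":-0.05,"tz":0.4,"turn":-0.0638,"fingers":60},{"tx":0,"ty":-0.05,"tz":0.98,"turn":-0.0638,"fingers":60},{"tx":-0.05,"ty":-0.05,"tz":0.98,"turn":-0.0638,"fingers":60},{"tx":-0.05,"ty":-0.05,"tz":0.98,"turn":-0.0638,"fingers":60},{"tx":-0.05,"ty":-0.05,"tz":0.98,"turn":-0.0638,"fingers":60},{"tx":-0.05,"ty":-0.05,"tz":0.98,"turn":-0.0638,"fingers":60},{"tx":-0.05,"ty":-0.05,"tz":0.98,"turn":-0.0638,"fingers":60}]'; python3 - <<'E'
from h import *
plan(578.7,3.7,68,0.03)
E
```

```text
clock: 10.3
eef_pos: [572.7, -43.8, 150.1]
eef_rot: [-1.576, -0.013, 0.029]
wrist_force: [1.0, -0.3, 0.2]
finger_gap: 59.8
t 10.3 pos [572.7 -43.8 150.1] yaw 0.029 tilt [ 0.013 -0.005 -1.   ] F [ 1.  -0.3  0.2] gap 59.8
   tx 0.032 ty 0.410 tz 0.239 turn -0.0002
```

```bash
python3 -m creep '[{"tx":0.03,"ty":0,"tz":0.239,"turn":0,"fingers":60},{"tx":0.032,"ty":0.1,"tz":0.239,"turn":0,"fingers":60},{"tx":0.032,"ty":0.3,"tz":0.239,"turn":0,"fingers":60},{"tx":0.032,"ty":0.41,"tz":0.239,"turn":0,"fingers":60},{"tx":0.032,"ty":0.41,"tz":0.239,"turn":0,"fingers":60},{"tx":0.032,"ty":0.41,"tz":0.239,"turn":0,"fingers":60}]'; python3 - <<'E'
from h import *
plan(578.7,3.7,68,0.03)
c=cam('wrist');save('w8',c['f'])
E
```

```text
clock: 10.9
eef_pos: [578.6, 2.3, 67.2]
eef_rot: [-1.576, -0.012, 0.027]
wrist_force: [0.2, -0.9, -0.3]
finger_gap: 59.8
t 10.9 pos [578.6   2.3  67.2] yaw 0.027 tilt [ 0.012 -0.005 -1.   ] F [ 0.2 -0.9 -0.3] gap 59.8
   tx 0.001 ty -0.004 tz 0.007 turn -0.0009
```

View pics/w8.png

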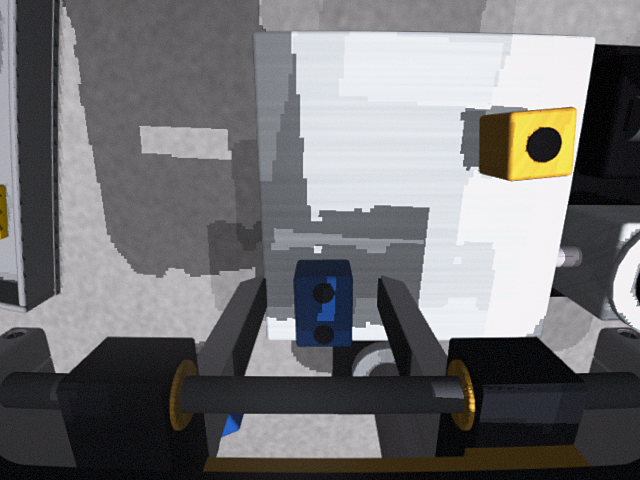

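```bash
python3 -m creep '[{"tx":0,"ty":0,"tz":0,"turn":0,"fingers":20},{"tx":0,"ty":0,"tz":0,"turn":0,"fingers":20},{"tx":0,"ty":0,"tz":0,"turn":0,"fingers":20},{"tx":0,"ty":0,"tz":0,"turn":0,"fingers":20},{"tx":0,"ty":0,"tz":0,"turn":0,"fingers":20},{"tx":0,"ty":0,"tz":0,"turn":0,"fingers":20},{"tx":0,"ty":-0.2,"tz":0,"turn":0,"fingers":20},{"tx":0,"ty":-0.35,"tz":0,"turn":0,"fingers":20},{"tx":0,"ty":-0.35,"tz":0,"turn":0,"fingers":20}]' 25; python3 - <<'E'
from h import *
plan(538.3,-307.8,138,-.17)
c=cam('top')
W=cloud(c);m=(W[...,2]>22)&(W[...,2]<45)&(W[...,1]<-130)&(W[...,1]>-420)&(W[...,0]>330)&(W[...,0]<640)
P=W[m];print('tray',cv2.minAreaRect(P[:,:2].astype(np.float32)),np.median(P[:,2]),len(P))
E
```

```text
clock: 11.85
eef_pos: [579.5, 2.8, 141.6]
eef_rot: [-1.577, -0.018, 0.028]
wrist_force: [0.6, 0.7, -1.4]
finger_gap: 27.9
t 11.85 pos [579.5   2.8 141.6] yaw 0.028 tilt [ 0.019 -0.005 -1.   ] F [ 0.6  0.7 -1.4] gap 27.9
   tx -0.249 ty 0.022 tz -1.547 turn 0.0629
tray ((490.3153076171875, -264.08563232421875), (173.17372131347656, 231.7743682861328), 80.51040649414062) 33.59899517836186 1304
```

```bash
python3 -m creep '[{"tx":-0.05,"ty":0.02,"tz":-0.5,"turn":0.0629,"fingers":20},{"tx":-0.2,"ty":0.02,"tz":-0.99,"turn":0.0629,"fingers":20},{"tx":-0.2,"ty":0.02,"tz":-0.99,"turn":0.0629,"fingers":20},{"tx":-0.2,"ty":0.02,"tz":-0.99,"turn":0.0629,"fingers":20},{"tx":-0.2,"ty":0.02,"tz":-0.99,"turn":0.0629,"fingers":20},{"tx":-0.2,"ty":0.02,"tz":-0.99,"turn":0.0629,"fingers":20}]'; python3 - <<'E'
from h import *
plan(538.3,-307.8,11,-.17)
E
```

```text
clock: 12.5
eef_pos: [543.3, -196.8, 134.2]
eef_rot: [-1.573, -0.014, -0.172]
wrist_force: [0.2, 0.7, -0.9]
finger_gap: 27.9
t 12.5 pos [ 543.3 -196.8  134.2] yaw -0.172 tilt [ 0.014 -0.004 -1.   ] F [ 0.2  0.7 -0.9] gap 27.9
   tx 0.062 ty 0.618 tz -0.550 turn -0.0007
```

```bash
python3 -m creep '[{"tx":0.06,"ty":0,"tz":-0.25,"turn":0,"fingers":20},{"tx":0.06,"ty":0,"tz":-0.55,"turn":0,"fingers":20},{"tx":0.06,"ty":0,"tz":-0.55,"turn":0,"fingers":20},{"tx":0.06,"ty":0.2,"tz":-0.55,"turn":0,"fingers":20},{"tx":0.06,"ty":0.4,"tz":-0.55,"turn":0,"fingers":20},{"tx":0.06,"ty":0.55,"tz":-0.55,"turn":0,"fingers":20},{"tx":0.06,"ty":0.62,"tz":-0.55,"turn":0,"fingers":20},{"tx":0.06,"ty":0.62,"tz":-0.55,"turn":0,"fingers":20},{"tx":0.06,"ty":0.62,"tz":-0.55,"turn":0,"fingers":46},{"tx":0.06,"ty":0.62,"tz":-0.55,"turn":0,"fingers":46},{"tx":0.06,"ty":0.62,"tz":-0.55,"turn":0,"fingers":46},{"tx":0.06,"ty":0.62,"tz":-0.55,"turn":0,"fingers":46},{"tx":0.06,"ty":0.4,"tz":-0.55,"turn":0,"fingers":46},{"tx":0.06,"ty":0.1,"tz":-0.55,"turn":0,"fingers":46},{"tx":0.06,"ty":0,"tz":-0.55,"turn":0,"fingers":46},{"tx":0.06,"ty":0,"tz":-0.55,"turn":0,"fingers":46}]'; python3 - <<'E'
from h import *
c=cam('wrist');save('w9',c['f'])
plan(497.5,90,150,0.13)
E
```

```text
clock: 14.1
eef_pos: [537.8, -308.3, 140.0]
eef_rot: [-1.576, -0.022, -0.172]
wrist_force: [0.4, -0.1, 0.5]
finger_gap: 45.7
t 14.15 pos [ 536.9 -307.7  136.9] yaw -0.172 tilt [ 0.017 -0.006 -1.   ] F [-0.2 -0.1 -0.8] gap 46.1
   tx -0.534 ty -0.082 tz 1.925 turn -0.0962
```

View pics/w9.png

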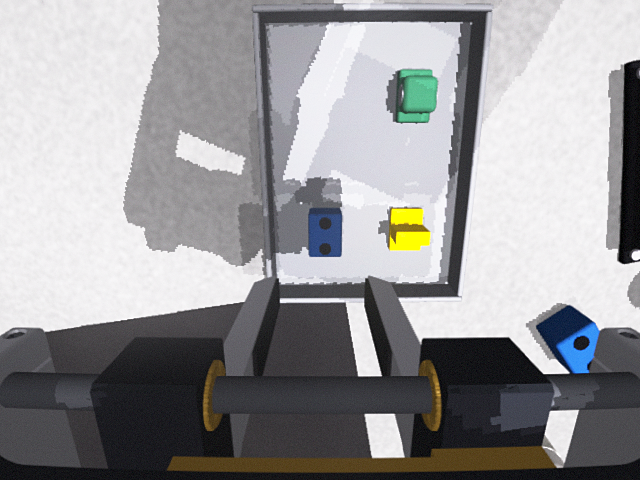

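Three parts in the tray. Now the brass spacer.

```bash
python3 -m creep '[{"tx":-0.05,"ty":-0.09,"tz":0.4,"turn":-0.0962,"fingers":60},{"tx":-0.27,"ty":-0.09,"tz":0.98,"turn":-0.0962,"fingers":60},{"tx":-0.27,"ty":-0.09,"tz":0.98,"turn":-0.0962,"fingers":60},{"tx":-0.27,"ty":-0.09,"tz":0.98,"turn":-0.0962,"fingers":60},{"tx":-0.27,"ty":-0.09,"tz":0.98,"turn":-0.0962,"fingers":60},{"tx":-0.27,"ty":-0.09,"tz":0.98,"turn":-0.0962,"fingers":60}]'; python3 - <<'E'
from h import *
plan(497.5,90,68,0.13)
E
```

```text
clock: 14.75
eef_pos: [516.7, -104.3, 152.5]
eef_rot: [-1.579, -0.015, 0.132]
wrist_force: [-0.6, -0.5, 0.7]
finger_gap: 60.3
t 14.75 pos [ 516.7 -104.3  152.5] yaw 0.132 tilt [ 0.016 -0.006 -1.   ] F [-0.6 -0.5  0.7] gap 60.3
   tx 0.026 ty 0.415 tz 0.979 turn 0.0006
```

```bash
python3 -m creep '[{"tx":0.02,"ty":0,"tz":0.25,"turn":0,"fingers":60},{"tx":0.026,"ty":0,"tz":0.6,"turn":0,"fingers":60},{"tx":0.026,"ty":0,"tz":0.979,"turn":0,"fingers":60},{"tx":0.026,"ty":0,"tz":0.979,"turn":0,"fingers":60},{"tx":0.026,"ty":0,"tz":0.979,"turn":0,"fingers":60},{"tx":0.026,"ty":0.1,"tz":0.979,"turn":0,"fingers":60},{"tx":0.026,"ty":0.3,"tz":0.979,"turn":0,"fingers":60},{"tx":0.026,"ty":0.415,"tz":0.979,"turn":0,"fingers":60},{"tx":0.026,"ty":0.415,"tz":0.979,"turn":0,"fingers":60},{"tx":0.026,"ty":0.415,"tz":0.979,"turn":0,"fingers":60}]'; python3 - <<'E'
from h import *
plan(497.5,90,68,0.13)
c=cam('wrist');save('w10',c['f'])
E
```

```text
clock: 15.75
eef_pos: [497.8, 88.3, 67.0]
eef_rot: [-1.579, -0.014, 0.13]
wrist_force: [-0.1, 0.1, 0.6]
finger_gap: 59.9
t 15.75 pos [497.8  88.3  67. ] yaw 0.13 tilt [ 0.015 -0.007 -1.   ] F [-0.1  0.1  0.6] gap 59.9
   tx -0.000 ty -0.005 tz 0.009 turn 0.0000
```

View pics/w10.png

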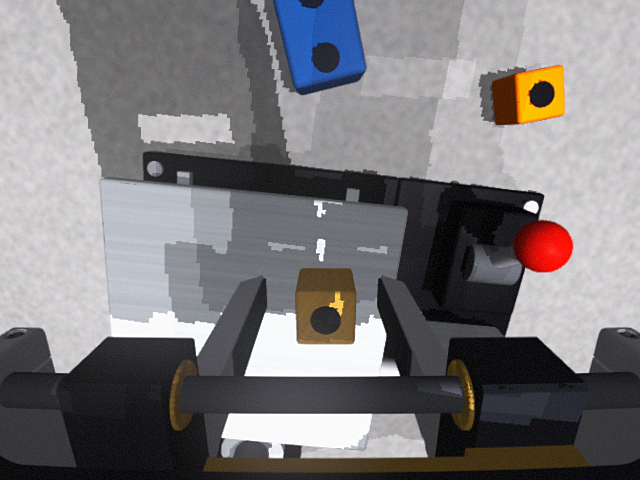

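```bash
python3 -m creep '[{"tx":0,"ty":0,"tz":0,"turn":0,"fingers":20},{"tx":0,"ty":0,"tz":0,"turn":0,"fingers":20},{"tx":0,"ty":0,"tz":0,"turn":0,"fingers":20},{"tx":0,"ty":0,"tz":0,"turn":0,"fingers":20},{"tx":0,"ty":0,"tz":0,"turn":0,"fingers":20},{"tx":0,"ty":0,"tz":0,"turn":0,"fingers":20},{"tx":0,"ty":-0.2,"tz":0,"turn":0,"fingers":20},{"tx":0,"ty":-0.35,"tz":0,"turn":0,"fingers":20},{"tx":0,"ty":-0.35,"tz":-0.2,"turn":0,"fingers":20},{"tx":0,"ty":-0.35,"tz":-0.5,"turn":0,"fingers":20},{"tx":0,"ty":-0.35,"tz":-0.98,"turn":0,"fingers":20},{"tx":0,"ty":-0.35,"tz":-0.98,"turn":0,"fingers":20},{"tx":0,"ty":-0.35,"tz":-0.98,"turn":0,"fingers":20}]' 25; python3 - <<'E'
from h import *
plan(429.9,-289.2,138,-.17)
c=cam('top')
W=cloud(c);m=(W[...,2]>22)&(W[...,2]<45)&(W[...,1]<-130)&(W[...,1]>-420)&(W[...,0]>330)&(W[...,0]<640)
P=W[m];print('tray',cv2.minAreaRect(P[:,:2].astype(np.float32)),np.median(P[:,2]),len(P))
E
```

```text
clock: 17.1
eef_pos: [522.2, -109.7, 138.6]
eef_rot: [-1.58, -0.014, 0.126]
wrist_force: [-0.7, 0.9, -2.4]
finger_gap: 27.8
t 17.1 pos [ 522.2 -109.7  138.6] yaw 0.126 tilt [ 0.015 -0.007 -1.   ] F [-0.7  0.9 -2.4] gap 27.8
   tx -0.571 ty 0.003 tz -0.832 turn 0.0943
tray ((479.7310485839844, -329.2413330078125), (42.48798370361328, 229.17405700683594), 81.19175720214844) 32.806547728899204 483
```

```bash
python3 -m creep '[{"tx":-0.2,"ty":0,"tz":-0.4,"turn":0.0943,"fingers":20},{"tx":-0.57,"ty":0,"tz":-0.83,"turn":0.0943,"fingers":20},{"tx":-0.57,"ty":0,"tz":-0.83,"turn":0.0943,"fingers":20},{"tx":-0.57,"ty":0,"tz":-0.83,"turn":0.0943,"fingers":20},{"tx":-0.57,"ty":0,"tz":-0.83,"turn":0.0943,"fingers":20},{"tx":-0.57,"ty":0,"tz":-0.83,"turn":0.0943,"fingers":20}]'; python3 - <<'E'
from h import *
plan(429.9,-289.2,11,-.17)
c=cam('wrist');save('w11',c['f'])
E
```

```text
clock: 17.75
eef_pos: [429.7, -287.1, 138.2]
eef_rot: [-1.575, -0.015, -0.171]
wrist_force: [0.4, -0.2, -2.3]
finger_gap: 28.3
t 17.75 pos [ 429.7 -287.1  138.2] yaw -0.171 tilt [ 0.014 -0.006 -1.   ] F [ 0.4 -0.2 -2.3] gap 28.3
   tx -0.007 ty 0.636 tz -0.008 turn -0.0003
```

View pics/w11.png

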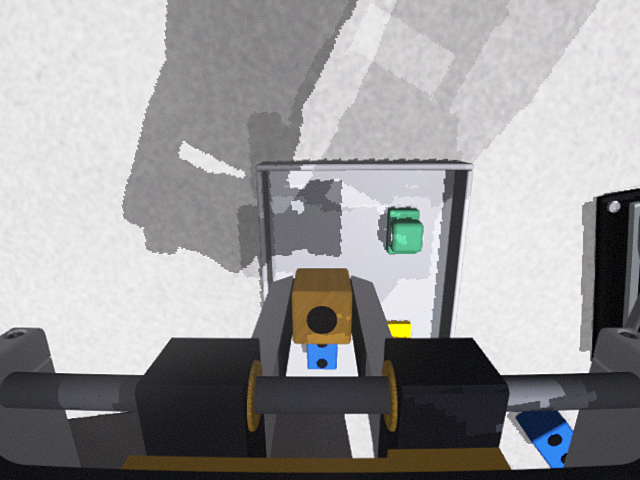

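```bash
python3 -m creep '[{"tx":0,"ty":0.2,"tz":0,"turn":0,"fingers":20},{"tx":0,"ty":0.4,"tz":0,"turn":0,"fingers":20},{"tx":0,"ty":0.55,"tz":0,"turn":0,"fingers":20},{"tx":0,"ty":0.635,"tz":0,"turn":0,"fingers":20},{"tx":0,"ty":0.635,"tz":0,"turn":0,"fingers":20},{"tx":0,"ty":0.635,"tz":0,"turn":0,"fingers":46},{"tx":0,"ty":0.635,"tz":0,"turn":0,"fingers":46},{"tx":0,"ty":0.635,"tz":0,"turn":0,"fingers":46},{"tx":0,"ty":0.635,"tz":0,"turn":0,"fingers":46},{"tx":0,"ty":0.4,"tz":0,"turn":0,"fingers":46},{"tx":0,"ty":0.1,"tz":0,"turn":0,"fingers":46},{"tx":0,"ty":-0.3,"tz":0,"turn":0,"fingers":46},{"tx":0,"ty":-0.6,"tz":0,"turn":0,"fingers":46},{"tx":0,"ty":-0.8,"tz":0,"turn":0,"fingers":46},{"tx":0,"ty":-0.8,"tz":0,"turn":0,"fingers":46}]'; python3 - <<'E'
from h import *
c=cam('wrist');save('w12',c['f'])
c=cam('top');save('t2',c['f'])
plan(480,120,300,0.)
E
```

```text
clock: 19.3
eef_pos: [427.7, -285.2, 301.9]
eef_rot: [-1.576, -0.018, -0.17]
wrist_force: [0.7, 0.4, -0.6]
finger_gap: 45.9
t 19.4 pos [ 428.8 -286.   304.2] yaw -0.17 tilt [ 0.022 -0.012 -1.   ] F [-0.5 -0.3  0. ] gap 46.1
   tx -0.091 ty 0.002 tz 2.044 turn -0.0540
```

View pics/w12.png

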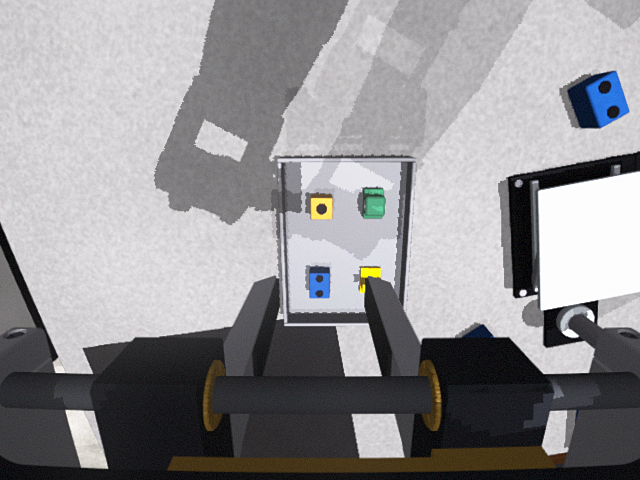

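View pics/t2.png

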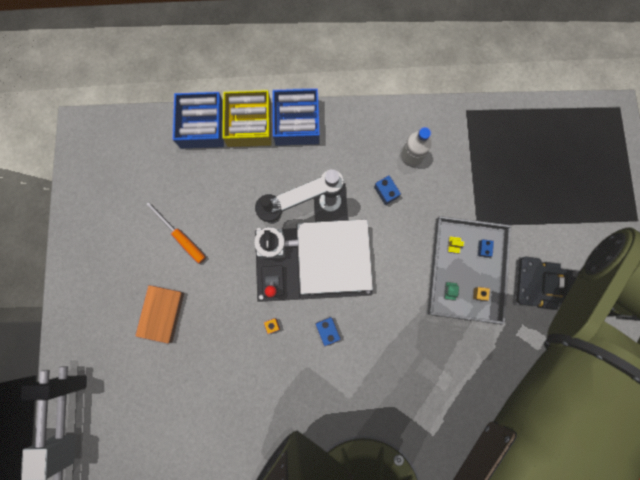

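```bash
python3 - <<'E'
from h import *
for n in('top','side'):
    c=cam(n);W=cloud(c);np.savez('/tmp/%s2.npz'%n,**c)
    print(n)
    reg=(W[...,0]>500)&(W[...,0]<720)&(W[...,1]>0)&(W[...,1]<260)
    def comp(lo,hi,extra=None,lab=''):
        m=reg&(W[...,2]>lo)&(W[...,2]<hi)
        if extra is not None:m&=extra
        P=W[m]
        if len(P)<5: print(lab,len(P));return
        print(lab,len(P),cv2.minAreaRect(P[:,:2].astype(np.float32)),'z',np.percentile(P[:,2],[5,50,95]).round(1))
    hd=np.hypot(W[...,0]-609,W[...,1]-179)<45
    comp(205,250,hd,'handletop')
    comp(180,205,hd,'handlemid')
    comp(150,250,np.hypot(W[...,0]-670,W[...,1]-52)<35,'post')
    comp(205,235,np.hypot(W[...,0]-670,W[...,1]-52)<35,'posttop')
    comp(150,200,np.hypot(W[...,0]-640,W[...,1]-115)<20,'boom')
    comp(85,125,np.hypot(W[...,0]-567,W[...,1]-194)<28,'knob')
    comp(60,125,np.hypot(W[...,0]-567,W[...,1]-194)<28,'knoball')
E
```

```text
top
handletop 115 ((617.7484741210938, 180.8009796142578), (17.95090675354004, 18.986740112304688), 84.86618041992188) z [210.7 233.9 236.9]
handlemid 595 ((622.3802490234375, 176.23028564453125), (55.09843444824219, 68.4708251953125), 38.258819580078125) z [182.4 185.2 188. ]
post 561 ((669.0143432617188, 57.146053314208984), (47.25635528564453, 57.83998107910156), 5.908474922180176) z [169.5 186.1 217.1]
posttop 172 ((669.9781494140625, 52.03126525878906), (25.90353012084961, 27.779287338256836), 89.41331481933594) z [209.2 215.5 218.4]
boom 279 ((643.1881103515625, 116.74259185791016), (31.488534927368164, 39.265769958496094), 24.445913314819336) z [179.6 185.1 187.5]
knob 147 ((565.7385864257812, 193.27853393554688), (14.589962005615234, 41.39051055908203), 89.3283920288086) z [ 91.2 106.2 109.4]
knoball 476 ((566.7833251953125, 193.72470092773438), (53.712646484375, 55.1529426574707), 27.195219039916992) z [ 67.2  76.4 108.2]
side
handletop 132 ((616.5029907226562, 181.2251434326172), (19.252384185791016, 25.67479133605957), 12.258391380310059) z [206.6 224.  235.6]
handlemid 362 ((616.919921875, 169.53990173339844), (55.143306732177734, 68.28497314453125), 2.7113583087921143) z [181.3 184.  199.1]
post 690 ((663.4324951171875, 51.82084655761719), (48.5948371887207, 58.00856399536133), 58.826568603515625) z [154.9 183.7 214.8]
posttop 144 ((668.9324951171875, 49.94439697265625), (32.67173767089844, 26.463857650756836), 82.17650604248047) z [205.9 213.5 216.4]
boom 189 ((642.4428100585938, 115.12930297851562), (33.19783020019531, 38.41005325317383), 21.20065689086914) z [171.9 183.5 186.5]
knob 180 ((564.1007080078125, 189.73492431640625), (19.513076782226562, 39.664241790771484), 86.32218933105469) z [ 86.6 101.6 107.9]
knoball 416 ((567.4876708984375, 187.43429565429688), (55.4223518371582, 42.19032287597656), 4.256063938140869) z [ 66.5  81.3 106.9]
```

```bash
python3 - <<'E'
from h import *
plan(617.5,181,285,-1.185)
E
```

```text
t 19.5 pos [ 427.9 -285.3  298.5] yaw -0.17 tilt [ 0.015 -0.007 -1.   ] F [ 0.3 -0.3 -0.5] gap 45.4
   tx 0.540 ty 0.066 tz 2.458 turn 0.3232
```

```bash
python3 -m creep '[{"tx":0.1,"ty":0,"tz":0.4,"turn":0.1,"fingers":44},{"tx":0.25,"ty":0,"tz":0.99,"turn":0.16,"fingers":44},{"tx":0.25,"ty":0,"tz":0.99,"turn":0.16,"fingers":44},{"tx":0.25,"ty":0,"tz":0.99,"turn":0.16,"fingers":44},{"tx":0.25,"ty":0,"tz":0.99,"turn":0.16,"fingers":44},{"tx":0.25,"ty":0,"tz":0.99,"turn":0.16,"fingers":44},{"tx":0.25,"ty":0,"tz":0.99,"turn":0.16,"fingers":44}]'; python3 - <<'E'
from h import *
plan(617.5,181,285,-1.185)
E
```

```text
clock: 20.2
eef_pos: [510.2, -98.7, 297.1]
eef_rot: [-1.568, -0.014, -0.671]
wrist_force: [-0.9, -0.7, 0.5]
finger_gap: 43.6
t 20.2 pos [510.2 -98.7 297.1] yaw -0.671 tilt [ 0.013 -0.007 -1.   ] F [-0.9 -0.7  0.5] gap 43.6
   tx -0.450 ty 0.058 tz 1.429 turn 0.1635
```

```bash
python3 -m creep '[{"tx":-0.1,"ty":0,"tz":0.4,"turn":0.1,"fingers":44},{"tx":-0.3,"ty":0,"tz":0.99,"turn":0.1635,"fingers":44},{"tx":-0.3,"ty":0,"tz":0.99,"turn":0.1635,"fingers":44},{"tx":-0.3,"ty":0,"tz":0.99,"turn":0.1635,"fingers":44},{"tx":-0.3,"ty":0,"tz":0.99,"turn":0.1635,"fingers":44},{"tx":-0.3,"ty":0,"tz":0.99,"turn":0.1635,"fingers":44},{"tx":-0.3,"ty":0,"tz":0.99,"turn":0.1635,"fingers":44}]'; python3 - <<'E'
from h import *
plan(617.5,181,285,-1.185)
E
```

```text
clock: 20.9
eef_pos: [586.2, 92.3, 296.2]
eef_rot: [-1.562, -0.011, -1.185]
wrist_force: [-0.5, -0.5, 0.3]
finger_gap: 44.3
t 20.9 pos [586.2  92.3 296.2] yaw -1.185 tilt [ 0.012 -0.007 -1.   ] F [-0.5 -0.5  0.3] gap 44.3
   tx -0.353 ty 0.055 tz 0.311 turn -0.0001
```

```bash
python3 -m creep '[{"tx":-0.17,"ty":0,"tz":0.15,"turn":0,"fingers":44},{"tx":-0.353,"ty":0.03,"tz":0.311,"turn":0,"fingers":44},{"tx":-0.353,"ty":0.05,"tz":0.311,"turn":0,"fingers":44},{"tx":-0.353,"ty":0.05,"tz":0.311,"turn":0,"fingers":44},{"tx":-0.353,"ty":0.05,"tz":0.311,"turn":0,"fingers":44}]'; python3 - <<'E'
from h import *
plan(617.5,181,196,-1.185)
c=cam('wrist');save('w13',c['f'])
E
```

```text
clock: 21.4
eef_pos: [617.5, 178.9, 286.4]
eef_rot: [-1.562, -0.011, -1.187]
wrist_force: [-0.0, -0.1, -0.5]
finger_gap: 44.4
t 21.4 pos [617.5 178.9 286.4] yaw -1.187 tilt [ 0.012 -0.007 -1.   ] F [-0.  -0.1 -0.5] gap 44.4
   tx -0.015 ty 0.452 tz 0.000 turn -0.0007
```

View pics/w13.png

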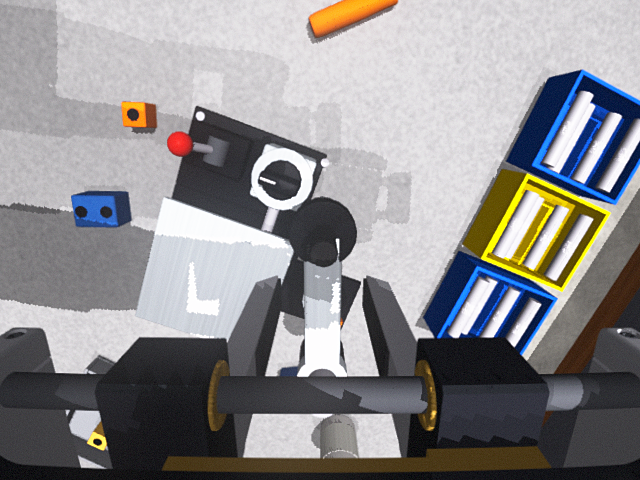

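```bash
python3 -m creep '[{"tx":-0.015,"ty":0.2,"tz":0,"turn":0,"fingers":44},{"tx":-0.015,"ty":0.35,"tz":0,"turn":0,"fingers":44},{"tx":-0.015,"ty":0.452,"tz":0,"turn":0,"fingers":44},{"tx":-0.015,"ty":0.452,"tz":0,"turn":0,"fingers":44},{"tx":-0.015,"ty":0.452,"tz":0,"turn":0,"fingers":25},{"tx":-0.015,"ty":0.452,"tz":0,"turn":0,"fingers":25},{"tx":-0.015,"ty":0.452,"tz":0,"turn":0,"fingers":25},{"tx":-0.015,"ty":0.452,"tz":0,"turn":0,"fingers":25}]' 10; python3 - <<'E'
from h import *
plan(617.5,181,196,-1.185)
c=cam('wrist');save('w14',c['f'])
s=state();T=toolT(s)
# arc waypoints: pivot, radius 139.5
pv=np.array([669.5,52.]);
yw=.027
for th in [1.212,1.06,.91,.76,.61,.46,.31,.16,.01]:
    a=np.pi+yw-th;p=pv+139.5*np.array([np.cos(a),np.sin(a)])
    d=T[:3,:3].T@(np.array([p[0],p[1],196])-T[:3,3])/200
    cy=np.arctan2(T[1,0],T[0,0]);print(th,p.round(1),d.round(3),round(-((yw-th)-cy)/np.pi,4))
E
```

```text
clock: 22.25
eef_pos: [617.7, 181.2, 197.2]
eef_rot: [-1.56, -0.011, -1.187]
wrist_force: [-0.9, 0.9, -0.0]
finger_gap: 25.3
t 22.25 pos [617.7 181.2 197.2] yaw -1.187 tilt [ 0.014 -0.007 -1.   ] F [-0.9  0.9 -0. ] gap 25.3
   tx 0.000 ty 0.006 tz -0.001 turn -0.0007
1.212 [617.  181.2] [-0.001  0.005 -0.003] -0.0007
1.06 [598.  171.8] [ 0.007  0.004 -0.109] -0.0491
0.91 [580.9 159.8] [ 0.031  0.003 -0.21 ] -0.0969
0.76 [565.8 145.3] [ 0.069  0.002 -0.307] -0.1446
0.61 [553.  128.8] [ 0.122  0.002 -0.398] -0.1923
0.46 [542.9 110.5] [ 0.188  0.002 -0.479] -0.2401
0.31 [535.5  91. ] [ 0.265  0.002 -0.55 ] -0.2878
0.16 [531.2  70.5] [ 0.352  0.003 -0.608] -0.3356
0.01 [530.   49.6] [ 0.446  0.003 -0.653] -0.3833
```

View pics/w14.png

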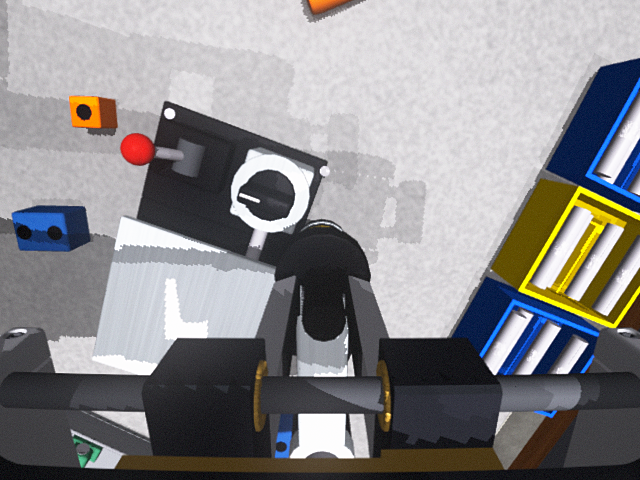

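```bash
python3 -m creep '[{"tx":0.003,"ty":0.004,"tz":-0.055,"turn":-0.025,"fingers":25},{"tx":0.007,"ty":0.004,"tz":-0.109,"turn":-0.049,"fingers":25},{"tx":0.018,"ty":0.003,"tz":-0.16,"turn":-0.073,"fingers":25},{"tx":0.031,"ty":0.003,"tz":-0.21,"turn":-0.097,"fingers":25},{"tx":0.049,"ty":0.003,"tz":-0.26,"turn":-0.121,"fingers":25},{"tx":0.069,"ty":0.002,"tz":-0.307,"turn":-0.145,"fingers":25},{"tx":0.095,"ty":0.002,"tz":-0.354,"turn":-0.168,"fingers":25},{"tx":0.122,"ty":0.002,"tz":-0.398,"turn":-0.192,"fingers":25},{"tx":0.154,"ty":0.002,"tz":-0.44,"turn":-0.216,"fingers":25},{"tx":0.188,"ty":0.002,"tz":-0.479,"turn":-0.24,"fingers":25},{"tx":0.226,"ty":0.002,"tz":-0.516,"turn":-0.264,"fingers":25},{"tx":0.265,"ty":0.002,"tz":-0.55,"turn":-0.288,"fingers":25},{"tx":0.308,"ty":0.002,"tz":-0.58,"turn":-0.312,"fingers":25},{"tx":0.352,"ty":0.003,"tz":-0.608,"turn":-0.336,"fingers":25},{"tx":0.352,"ty":0.003,"tz":-0.608,"turn":-0.336,"fingers":25}]' 10; python3 - <<'E'
from h import *
plan(530,47.6,196,0.027)
c=cam('wrist');save('w15',c['f'])
E
```

```text
clock: 23.8
eef_pos: [531.3, 69.7, 196.3]
eef_rot: [-1.576, -0.015, -0.131]
wrist_force: [0.1, 0.9, 0.2]
finger_gap: 25.0
t 23.8 pos [531.3  69.7 196.3] yaw -0.131 tilt [ 0.014 -0.007 -1.   ] F [0.1 0.9 0.2] gap 25.0
   tx 0.008 ty 0.002 tz -0.110 turn -0.0504
```

View pics/w15.png

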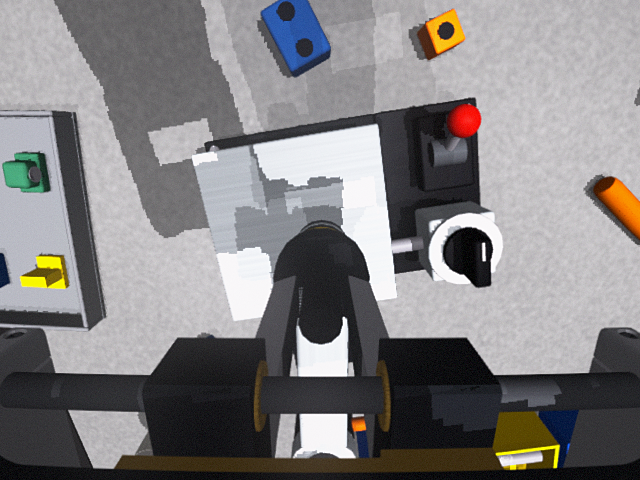

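Boom follows. Finish slowly.

```bash
python3 -m creep '[{"tx":0.002,"ty":0.002,"tz":-0.035,"turn":-0.017,"fingers":25},{"tx":0.005,"ty":0.002,"tz":-0.065,"turn":-0.034,"fingers":25},{"tx":0.007,"ty":0.002,"tz":-0.095,"turn":-0.05,"fingers":25},{"tx":0.007,"ty":0.002,"tz":-0.105,"turn":-0.05,"fingers":25},{"tx":0.007,"ty":0.002,"tz":-0.105,"turn":-0.05,"fingers":25},{"tx":0.007,"ty":0.002,"tz":-0.105,"turn":-0.05,"fingers":25}]' 10; python3 - <<'E'
from h import *
plan(530,47.6,196,0.027)
E
```

```text
clock: 24.45
eef_pos: [530.0, 49.5, 196.0]
eef_rot: [-1.578, -0.014, 0.021]
wrist_force: [-0.1, -0.4, 0.2]
finger_gap: 24.9
t 24.45 pos [530.   49.5 196. ] yaw 0.021 tilt [ 0.014 -0.007 -1.   ] F [-0.1 -0.4  0.2] gap 24.9
   tx 0.000 ty -0.000 tz -0.010 turn -0.0018
```

```bash
python3 -m creep '[{"tx":0,"ty":0,"tz":-0.01,"turn":0,"fingers":25},{"tx":0,"ty":0,"tz":-0.02,"turn":0,"fingers":25},{"tx":0,"ty":0,"tz":-0.025,"turn":0,"fingers":25}]' ; python3 -m creep '[{"tx":0,"ty":0,"tz":-0.005,"turn":0,"fingers":25},{"tx":0,"ty":0,"tz":-0.01,"turn":0,"fingers":25},{"tx":0,"ty":0,"tz":-0.01,"turn":0,"fingers":25}]'
```

```text
clock: 24.75
eef_pos: [529.9, 45.2, 195.9]
eef_rot: [-1.576, -0.013, 0.021]
wrist_force: [-1.0, 8.0, -0.6]
finger_gap: 25.3
clock: 25.05
eef_pos: [529.9, 44.6, 195.9]
eef_rot: [-1.574, -0.013, 0.021]
wrist_force: [-0.5, 11.9, 0.5]
finger_gap: 25.5
```

```bash
python3 -m creep '[{"tx":0,"ty":0,"tz":0.005,"turn":0,"fingers":25},{"tx":0,"ty":0,"tz":0.014,"turn":0,"fingers":25},{"tx":0,"ty":0,"tz":0.014,"turn":0,"fingers":25},{"tx":0,"ty":0,"tz":0.014,"turn":0,"fingers":44},{"tx":0,"ty":0,"tz":0.014,"turn":0,"fingers":44},{"tx":0,"ty":0,"tz":0.014,"turn":0,"fingers":44},{"tx":0,"ty":-0.2,"tz":0.014,"turn":0,"fingers":44},{"tx":0,"ty":-0.4,"tz":0.014,"turn":0,"fingers":44},{"tx":0,"ty":-0.5,"tz":0.014,"turn":0,"fingers":44},{"tx":0,"ty":-0.5,"tz":0.014,"turn":0,"fingers":44},{"tx":0,"ty":-0.5,"tz":0.014,"turn":0,"fingers":44}]' ; python3 - <<'E'
from h import *
c=cam('wrist');save('w16',c['f'])
c=cam('side');save('s3',c['f'][160:380,200:420],3.5)
W=cloud(c)
for nm,lo,hi,ctr,r in (('handle',205,250,(530,49),30),('post',205,235,(669.5,52),25),('knob',98,125,(566,194),28)):
    m=(W[...,2]>lo)&(W[...,2]<hi)&(np.hypot(W[...,0]-ctr[0],W[...,1]-ctr[1])<r);P=W[m]
    if len(P)>4: print(nm,len(P),cv2.minAreaRect(P[:,:2].astype(np.float32)),np.percentile(P[:,2],95))
plan(566,150,250,-1.5)
E
```

```text
clock: 26.15
eef_pos: [528.3, 47.5, 295.3]
eef_rot: [-1.574, -0.013, 0.021]
wrist_force: [0.2, 0.3, -0.4]
finger_gap: 44.1
handle 152 ((528.9413452148438, 45.609222412109375), (18.46396255493164, 21.8922119140625), 0.6253926753997803) 235.0014084665611
post 143 ((668.4215087890625, 50.293434143066406), (28.436948776245117, 29.526308059692383), 18.86699867248535) 216.64711392489932
knob 103 ((565.3112182617188, 189.08047485351562), (21.4862003326416, 37.21642303466797), 86.7922592163086) 108.15837093901989
t 26.25 pos [528.1  47.6 294.4] yaw 0.021 tilt [ 0.011 -0.003 -1.   ] F [-0.6 -0.5 -0. ] gap 44.0
   tx 0.198 ty 0.223 tz 0.509 turn 0.4843
```

View pics/s3.png

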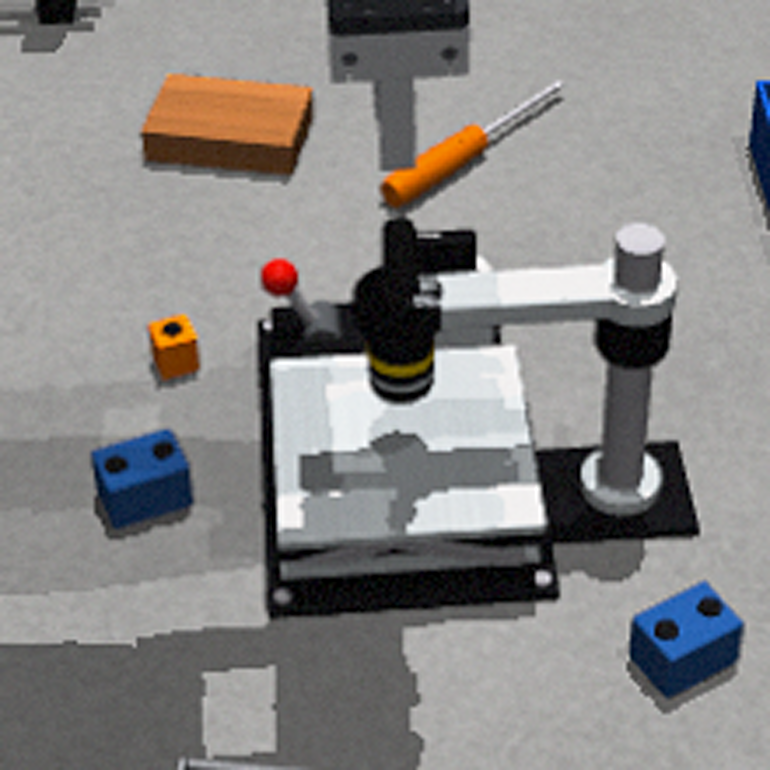

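View pics/w16.png

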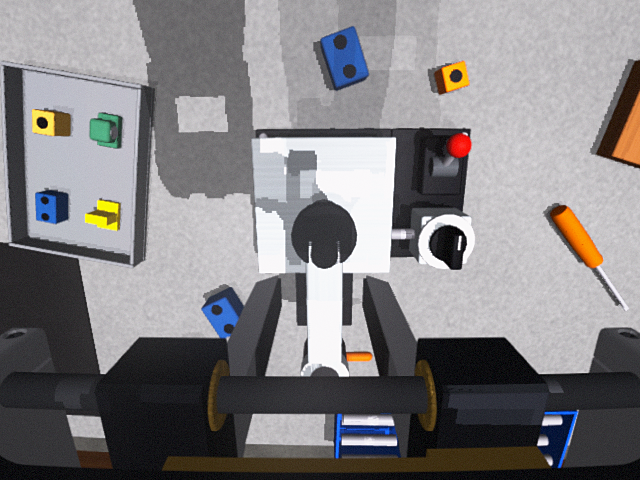

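```bash
python3 -m creep '[{"tx":0.09,"ty":0,"tz":0.3,"turn":0,"fingers":44},{"tx":0.2,"ty":0,"tz":0.7,"turn":0,"fingers":44},{"tx":0.2,"ty":0.2,"tz":0.725,"turn":0,"fingers":44},{"tx":0.2,"ty":0.4,"tz":0.725,"turn":0,"fingers":44},{"tx":0.2,"ty":0.6,"tz":0.725,"turn":0,"fingers":44},{"tx":0.2,"ty":0.75,"tz":0.725,"turn":0,"fingers":44},{"tx":0.2,"ty":0.75,"tz":0.725,"turn":0,"fingers":44},{"tx":0.2,"ty":0.75,"tz":0.725,"turn":0,"fingers":44}]'; python3 - <<'E'
from h import *
plan(566,193.5,85,.027)
c=cam('wrist');save('w17',c['f'])
W=cloud(c)
m=(W[...,2]>103)&(W[...,2]<114)&(np.hypot(W[...,0]-566,W[...,1]-194)<40);P=W[m];print(len(P),cv2.minAreaRect(P[:,:2].astype(np.float32)))
E
```

```text
clock: 27.05
eef_pos: [566.7, 192.9, 144.8]
eef_rot: [-1.574, -0.011, 0.021]
wrist_force: [0.3, -0.7, -0.1]
finger_gap: 44.2
t 27.05 pos [566.7 192.9 144.8] yaw 0.021 tilt [ 0.011 -0.003 -1.   ] F [ 0.3 -0.7 -0.1] gap 44.2
   tx -0.007 ty 0.299 tz 0.004 turn -0.0018
1260 ((564.7257690429688, 195.7871856689453), (41.51356887817383, 13.368298530578613), 1.9567866325378418)
```

View pics/w17.png

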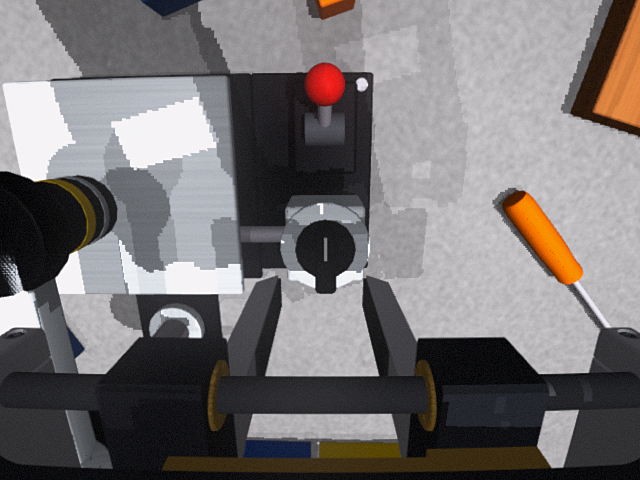

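```bash
python3 -m creep '[{"tx":-0.004,"ty":0.1,"tz":0.004,"turn":-0.003,"fingers":44},{"tx":-0.004,"ty":0.22,"tz":0.004,"turn":-0.003,"fingers":44},{"tx":-0.004,"ty":0.299,"tz":0.004,"turn":-0.003,"fingers":44},{"tx":-0.004,"ty":0.299,"tz":0.004,"turn":-0.003,"fingers":44},{"tx":-0.004,"ty":0.299,"tz":0.004,"turn":-0.003,"fingers":8},{"tx":-0.004,"ty":0.299,"tz":0.004,"turn":-0.003,"fingers":8},{"tx":-0.004,"ty":0.299,"tz":0.004,"turn":-0.003,"fingers":8},{"tx":-0.004,"ty":0.299,"tz":0.004,"turn":-0.003,"fingers":8},{"tx":-0.004,"ty":0.299,"tz":0.004,"turn":-0.003,"fingers":8}]' 30
```

```text
clock: 28.0
eef_pos: [567.5, 194.9, 87.1]
eef_rot: [-1.571, -0.014, 0.031]
wrist_force: [-0.4, 9.2, 2.4]
finger_gap: 13.9
```

```bash
python3 -m creep '[{"tx":-0.006,"ty":0,"tz":0,"turn":0.04,"fingers":8},{"tx":-0.006,"ty":0,"tz":0,"turn":0.08,"fingers":8},{"tx":-0.006,"ty":0,"tz":0,"turn":0.12,"fingers":8},{"tx":-0.006,"ty":0,"tz":0,"turn":0.16,"fingers":8},{"tx":-0.006,"ty":0,"tz":0,"turn":0.2,"fingers":8},{"tx":-0.006,"ty":0,"tz":0,"turn":0.24,"fingers":8},{"tx":-0.006,"ty":0,"tz":0,"turn":0.28,"fingers":8}]'; python3 - <<'E'
from h import *
plan(566,194,85,.027)
c=cam('wrist');save('w18',c['f'])
c=cam('top');W=cloud(c)
m=(np.abs(W[...,2]-72)<12)&(np.abs(W[...,0]-530)<75)&(W[...,1]>-30)&(W[...,1]<20);print(np.median(W[m][:,2]),m.sum())
E
```

```text
clock: 28.7
eef_pos: [566.7, 193.7, 87.2]
eef_rot: [-1.561, -0.011, -0.854]
wrist_force: [2.8, -8.0, -1.1]
finger_gap: 13.8
t 28.7 pos [566.7 193.7  87.2] yaw -0.854 tilt [ 0.015 -0.002 -1.   ] F [ 2.8 -8.  -1.1] gap 13.8
   tx -0.004 ty 0.011 tz -0.002 turn -0.2805
71.34513857322918 1451
```

View pics/w18.png

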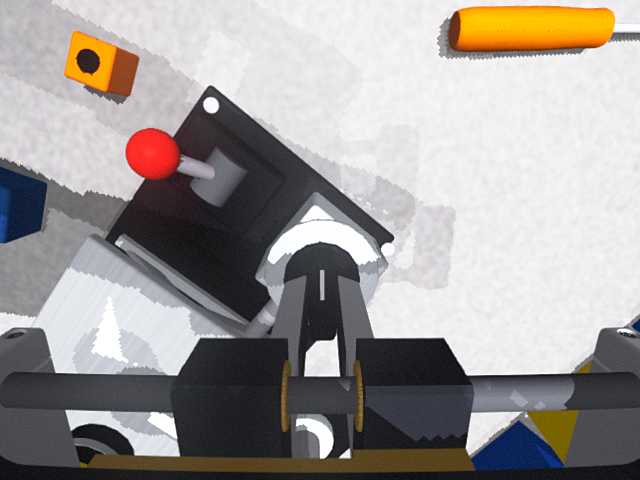

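```bash
python3 -m creep '[{"tx":0,"ty":0,"tz":0,"turn":0.044,"fingers":8},{"tx":0,"ty":0,"tz":0,"turn":0.088,"fingers":8},{"tx":0,"ty":0,"tz":0,"turn":0.132,"fingers":8},{"tx":0,"ty":0,"tz":0,"turn":0.176,"fingers":8},{"tx":0,"ty":0,"tz":0,"turn":0.22,"fingers":8},{"tx":0,"ty":0,"tz":0,"turn":0.264,"fingers":8},{"tx":0,"ty":0,"tz":0,"turn":0.308,"fingers":8},{"tx":0,"ty":0,"tz":0,"turn":0.352,"fingers":8},{"tx":0,"ty":0,"tz":0,"turn":0.396,"fingers":8},{"tx":0,"ty":0,"tz":0,"turn":0.44,"fingers":8}]'; python3 -m creep '[{"tx":0,"ty":0,"tz":0,"turn":0.044,"fingers":8},{"tx":0,"ty":0,"tz":0,"turn":0.088,"fingers":8},{"tx":0,"ty":0,"tz":0,"turn":0.132,"fingers":8},{"tx":0,"ty":0,"tz":0,"turn":0.176,"fingers":8},{"tx":0,"ty":0,"tz":0,"turn":0.22,"fingers":8},{"tx":0,"ty":0,"tz":0,"turn":0.264,"fingers":8},{"tx":0,"ty":0,"tz":0,"turn":0.308,"fingers":8},{"tx":0,"ty":0,"tz":0,"turn":0.352,"fingers":8},{"tx":0,"ty":0,"tz":0,"turn":0.396,"fingers":8},{"tx":0,"ty":0,"tz":0,"turn":0.43,"fingers":8},{"tx":0,"ty":0,"tz":0,"turn":0.43,"fingers":8}]'; python3 - <<'E'
from h import *
plan(566,194,85,.027);print(state()['joints'].round(2))
c=cam('top');W=cloud(c)
m=(np.abs(W[...,2]-88)<15)&(np.abs(W[...,0]-530)<75)&(W[...,1]>-30)&(W[...,1]<20);print(np.median(W[m][:,2]),m.sum())
E
```

```text
clock: 29.8
eef_pos: [564.7, 193.7, 87.1]
eef_rot: [-1.562, 0.004, -2.241]
wrist_force: [-15.4, -0.7, 6.7]
finger_gap: 13.9
clock: 30.9
eef_pos: [564.0, 195.6, 87.2]
eef_rot: [-1.575, 0.008, 2.688]
wrist_force: [-2.4, 12.7, -1.4]
finger_gap: 13.8
t 30.9 pos [564.  195.6  87.2] yaw 2.688 tilt [ 0.009  0.    -1.   ] F [-2.4 12.7 -1.4] gap 13.8
   tx -0.012 ty 0.011 tz 0.003 turn 0.8469
[ 0.27  0.52  1.51 -0.    1.11  2.3 ]
90.6838023988771 1503
```

```bash
python3 -m creep '[{"tx":0,"ty":0,"tz":0,"turn":0,"fingers":44},{"tx":0,"ty":0,"tz":0,"turn":0,"fingers":44},{"tx":0,"ty":0,"tz":0,"turn":0,"fingers":44},{"tx":0,"ty":0,"tz":0,"turn":0,"fingers":44},{"tx":0,"ty":-0.15,"tz":0,"turn":0,"fingers":44},{"tx":0,"ty":-0.25,"tz":0,"turn":0,"fingers":44},{"tx":0,"ty":-0.25,"tz":0,"turn":-0.05,"fingers":44},{"tx":0,"ty":-0.25,"tz":0,"turn":-0.1,"fingers":44},{"tx":0,"ty":-0.25,"tz":0,"turn":-0.2,"fingers":44},{"tx":0,"ty":-0.25,"tz":0,"turn":-0.3,"fingers":44},{"tx":0,"ty":-0.25,"tz":0,"turn":-0.5,"fingers":44},{"tx":0,"ty":-0.25,"tz":0,"turn":-0.5,"fingers":44},{"tx":0,"ty":-0.25,"tz":0,"turn":-0.5,"fingers":44},{"tx":0,"ty":-0.25,"tz":0,"turn":-0.5,"fingers":44},{"tx":0,"ty":-0.25,"tz":0,"turn":-0.5,"fingers":44},{"tx":0,"ty":-0.25,"tz":0,"turn":-0.5,"fingers":44},{"tx":0,"ty":-0.25,"tz":0,"turn":-0.5,"fingers":44},{"tx":0,"ty":-0.25,"tz":0,"turn":-0.5,"fingers":44}]'; python3 - <<'E'
from h import *
plan(564.2,195.8,130,-.453)
E
```

```text
clock: 32.75
eef_pos: [563.6, 195.4, 137.2]
eef_rot: [-1.563, 0.004, -2.021]
wrist_force: [0.1, 0.7, 0.5]
finger_gap: 44.3
t 32.75 pos [563.6 195.4 137.2] yaw -2.021 tilt [ 0.009  0.    -1.   ] F [0.1 0.7 0.5] gap 44.3
   tx -0.003 ty 0.036 tz 0.001 turn -0.4991
```

```bash
python3 -m creep '[{"tx":0,"ty":0,"tz":0,"turn":-0.1,"fingers":44},{"tx":0,"ty":0,"tz":0,"turn":-0.2,"fingers":44},{"tx":0,"ty":0,"tz":0,"turn":-0.35,"fingers":44},{"tx":0,"ty":0,"tz":0,"turn":-0.4991,"fingers":44},{"tx":0,"ty":0,"tz":0,"turn":-0.4991,"fingers":44},{"tx":0,"ty":0,"tz":0,"turn":-0.4991,"fingers":44},{"tx":0,"ty":0,"tz":0,"turn":-0.4991,"fingers":44},{"tx":0,"ty":0,"tz":0,"turn":-0.4991,"fingers":44},{"tx":0,"ty":0,"tz":0,"turn":-0.4991,"fingers":44},{"tx":0,"ty":0,"tz":0,"turn":-0.4991,"fingers":44},{"tx":0,"ty":0,"tz":0,"turn":-0.4991,"fingers":44},{"tx":0,"ty":0,"tz":0,"turn":-0.4991,"fingers":44}]'; python3 - <<'E'
from h import *
c=cam('wrist');save('w19',c['f'])
W=cloud(c)
m=(W[...,2]>103)&(W[...,2]<114)&(np.hypot(W[...,0]-566,W[...,1]-194)<30);P=W[m];r=cv2.minAreaRect(P[:,:2].astype(np.float32));print(len(P),r, np.radians(r[2]))
plan(564.2,195.8,87,-.453)
E
```

```text
clock: 33.95
eef_pos: [563.7, 195.2, 137.2]
eef_rot: [-1.567, -0.008, -0.455]
wrist_force: [-0.1, -0.3, -0.2]
finger_gap: 44.5
1339 ((564.6624145507812, 196.19581604003906), (13.644237518310547, 41.26887130737305), 64.54341125488281) 1.1264950368664701
t 34.0 pos [563.7 195.3 137.2] yaw -0.457 tilt [ 0.009 -0.    -1.   ] F [-0.9  0.3  0.5] gap 43.9
   tx -0.001 ty 0.251 tz 0.003 turn -0.0012
```

View pics/w19.png

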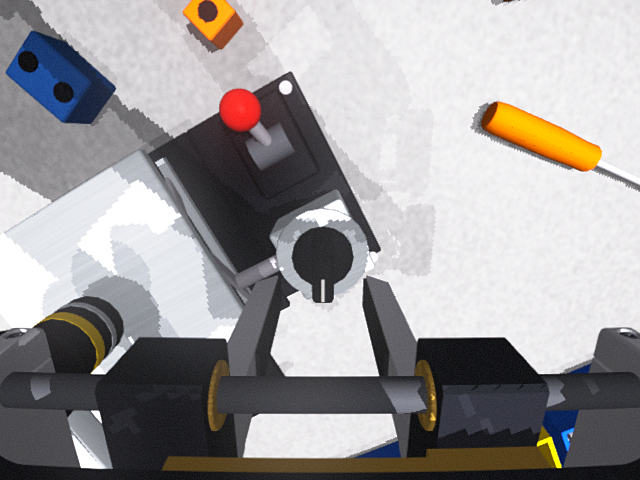

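```bash
python3 -m creep '[{"tx":-0.001,"ty":0.1,"tz":0.003,"turn":-0.002,"fingers":44},{"tx":-0.001,"ty":0.2,"tz":0.003,"turn":-0.002,"fingers":44},{"tx":-0.001,"ty":0.251,"tz":0.003,"turn":-0.002,"fingers":44},{"tx":-0.001,"ty":0.251,"tz":0.003,"turn":-0.002,"fingers":44},{"tx":-0.001,"ty":0.251,"tz":0.003,"turn":-0.002,"fingers":8},{"tx":-0.001,"ty":0.251,"tz":0.003,"turn":-0.002,"fingers":8},{"tx":-0.001,"ty":0.251,"tz":0.003,"turn":-0.002,"fingers":8},{"tx":-0.001,"ty":0.251,"tz":0.003,"turn":-0.002,"fingers":8},{"tx":-0.001,"ty":0.251,"tz":0.003,"turn":-0.002,"fingers":8}]' 30; python3 -m creep '[{"tx":0,"ty":0,"tz":0,"turn":0.044,"fingers":8},{"tx":0,"ty":0,"tz":0,"turn":0.088,"fingers":8},{"tx":0,"ty":0,"tz":0,"turn":0.132,"fingers":8},{"tx":0,"ty":0,"tz":0,"turn":0.176,"fingers":8},{"tx":0,"ty":0,"tz":0,"turn":0.22,"fingers":8},{"tx":0,"ty":0,"tz":0,"turn":0.264,"fingers":8},{"tx":0,"ty":0,"tz":0,"turn":0.308,"fingers":8},{"tx":0,"ty":0,"tz":0,"turn":0.352,"fingers":8},{"tx":0,"ty":0,"tz":0,"turn":0.396,"fingers":8},{"tx":0,"ty":0,"tz":0,"turn":0.44,"fingers":8}]'; python3 - <<'E'
from h import *
plan(566,194,85,.027);print(state()['joints'].round(2))
c=cam('top');W=cloud(c)
m=(np.abs(W[...,2]-100)<15)&(np.abs(W[...,0]-530)<75)&(W[...,1]>-30)&(W[...,1]<20);print(np.median(W[m][:,2]),m.sum())
E
```

```text
clock: 34.9
eef_pos: [564.3, 195.7, 87.5]
eef_rot: [-1.567, -0.008, -0.451]
wrist_force: [-1.6, -2.6, 3.8]
finger_gap: 14.0
clock: 35.9
eef_pos: [565.7, 196.3, 87.6]
eef_rot: [-1.559, 0.004, -1.838]
wrist_force: [12.7, 4.4, -7.6]
finger_gap: 13.9
t 35.9 pos [565.7 196.3  87.6] yaw -1.838 tilt [ 0.013  0.001 -1.   ] F [12.7  4.4 -7.6] gap 13.9
   tx 0.011 ty 0.013 tz 0.005 turn -0.5938
[ 0.27  0.52  1.51 -0.    1.11  0.54]
100.2819774171681 1536
```

```bash
python3 -m creep '[{"tx":0,"ty":0,"tz":0,"turn":0.044,"fingers":8},{"tx":0,"ty":0,"tz":0,"turn":0.088,"fingers":8},{"tx":0,"ty":0,"tz":0,"turn":0.132,"fingers":8},{"tx":0,"ty":0,"tz":0,"turn":0.176,"fingers":8},{"tx":0,"ty":0,"tz":0,"turn":0.22,"fingers":8},{"tx":0,"ty":0,"tz":0,"turn":0.264,"fingers":8},{"tx":0,"ty":0,"tz":0,"turn":0.308,"fingers":8},{"tx":0,"ty":0,"tz":0,"turn":0.352,"fingers":8},{"tx":0,"ty":0,"tz":0,"turn":0.396,"fingers":8},{"tx":0,"ty":0,"tz":0,"turn":0.43,"fingers":8},{"tx":0,"ty":0,"tz":0,"turn":0.43,"fingers":8}]'; python3 - <<'E'
from h import *
plan(566,194,85,.027);print(state()['joints'].round(2))
c=cam('top');W=cloud(c);save('t4',c['f'][150:320,220:420],4)
m=(np.abs(W[...,2]-108)<15)&(np.abs(W[...,0]-530)<75)&(W[...,1]>-30)&(W[...,1]<20);print(np.median(W[m][:,2]),m.sum())
mb=(np.abs(W[...,2]-185)<8)&(W[...,0]>555)&(W[...,0]<640)&(np.abs(W[...,1]-50)<8);print('boomtop',np.median(W[mb][:,2]),mb.sum())
c=cam('side');save('s4',c['f'][190:300,260:400],5.5);np.savez('/tmp/s4.npz',**c);W=cloud(c)
m=(np.abs(W[...,2]-108)<15)&(np.abs(W[...,0]-530)<75)&(W[...,1]>-30)&(W[...,1]<20);print(np.median(W[m][:,2]),m.sum())
mb=(np.abs(W[...,2]-185)<8)&(W[...,0]>555)&(W[...,0]<640)&(np.abs(W[...,1]-48)<8);print('boomtop',np.median(W[mb][:,2]),mb.sum())
E
```

```text
clock: 37.05
eef_pos: [566.7, 195.1, 87.6]
eef_rot: [-1.571, 0.015, 3.08]
wrist_force: [8.1, -7.9, -4.0]
finger_gap: 13.5
t 37.05 pos [566.7 195.1  87.6] yaw 3.08 tilt [ 0.015 -0.001 -1.   ] F [ 8.1 -7.9 -4. ] gap 13.5
   tx 0.003 ty 0.013 tz 0.006 turn 0.9718
[ 0.27  0.52  1.51 -0.01  1.11  1.91]
109.84285090285721 1579
boomtop 185.1577376441893 325
108.91195440223345 1274
boomtop 184.24494666957287 211
```

View pics/s4.png

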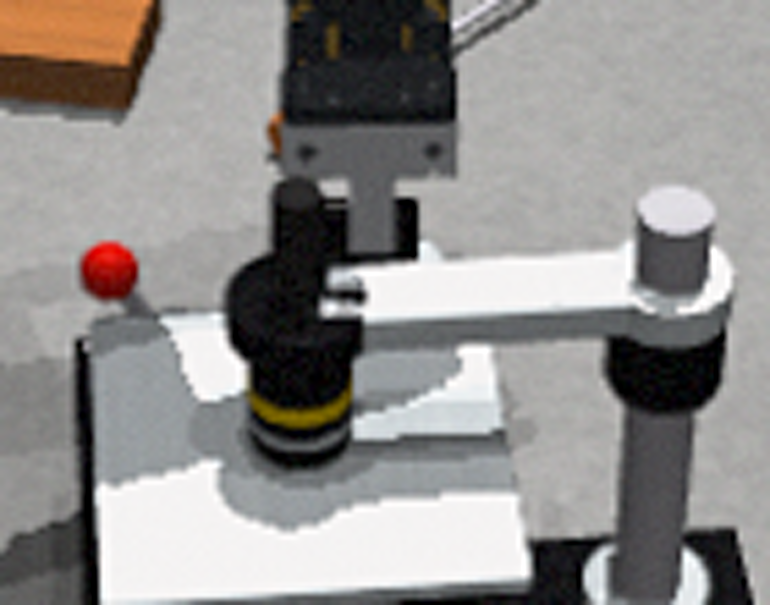

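View pics/t4.png

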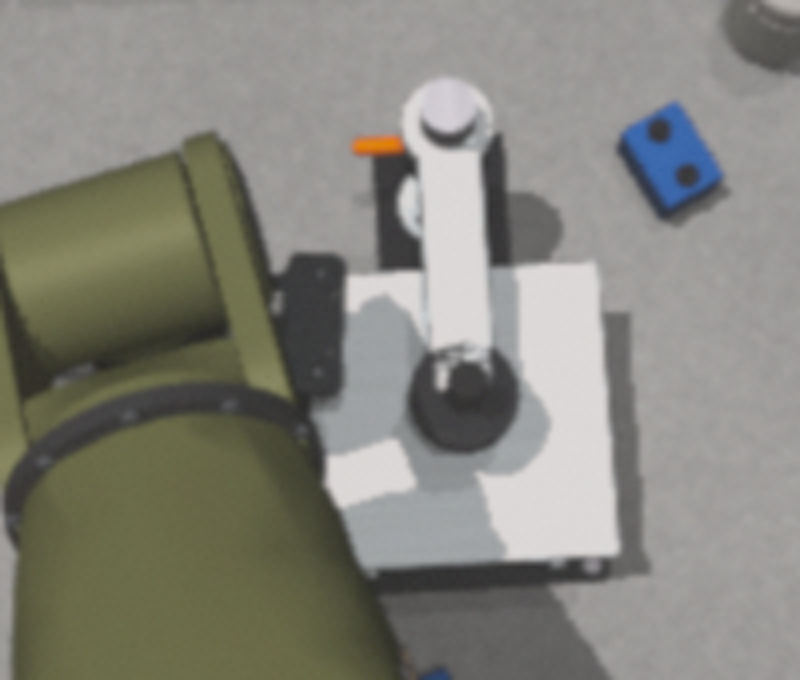

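```bash
python3 -m creep '[{"tx":0,"ty":0,"tz":0,"turn":0.02,"fingers":8},{"tx":0,"ty":0,"tz":0,"turn":0.04,"fingers":8},{"tx":0,"ty":0,"tz":0,"turn":0.06,"fingers":8},{"tx":0,"ty":0,"tz":0,"turn":0.08,"fingers":8},{"tx":0,"ty":0,"tz":0,"turn":0.1,"fingers":8},{"tx":0,"ty":0,"tz":0,"turn":0.12,"fingers":8},{"tx":0,"ty":0,"tz":0,"turn":0.14,"fingers":8},{"tx":0,"ty":0,"tz":0,"turn":0.16,"fingers":8},{"tx":0,"ty":0,"tz":0,"turn":0.17,"fingers":8},{"tx":0,"ty":0,"tz":0,"turn":0.17,"fingers":8},{"tx":0,"ty":0,"tz":0,"turn":0.17,"fingers":8}]'; python3 - <<'E'
from h import *
plan(566,194,85,.027);print(state()['joints'].round(2))
for n in('top','side'):
  c=cam(n);W=cloud(c)
  m=(np.abs(W[...,2]-112)<12)&(np.abs(W[...,0]-530)<75)&(W[...,1]>-30)&(W[...,1]<20);a=np.median(W[m][:,2])
  mb=(np.abs(W[...,2]-185)<8)&(W[...,0]>555)&(W[...,0]<640)&(np.abs(W[...,1]-49)<8);b=np.median(W[mb][:,2]);print(n,a,b,'lift',73-(b-a))
  if n=='side':save('s5',c['f'][190:300,260:400],5.5)
  if n=='top':
    P=W[(W[...,2]>210)&(np.hypot(W[...,0]-530,W[...,1]-48)<30)];print('handle',cv2.minAreaRect(P[:,:2].astype(np.float32)),len(P))
E
```

```text
clock: 38.25
eef_pos: [566.6, 194.3, 87.5]
eef_rot: [-1.577, 0.013, 2.549]
wrist_force: [-0.7, -5.9, 0.8]
finger_gap: 13.8
t 38.25 pos [566.6 194.3  87.5] yaw 2.549 tilt [ 0.014 -0.002 -1.   ] F [-0.7 -5.9  0.8] gap 13.8
   tx 0.002 ty 0.013 tz 0.003 turn 0.8028
[ 0.27  0.52  1.51 -0.01  1.11  2.44]
top 113.48899161210306 185.23685816561056 lift 1.2521334464925076
handle ((529.5394287109375, 47.56123733520508), (17.59494972229004, 18.610881805419922), 88.46881866455078) 103
side 112.59909571965574 184.32472817472103 lift 1.2743675449347052
```

View pics/s5.png

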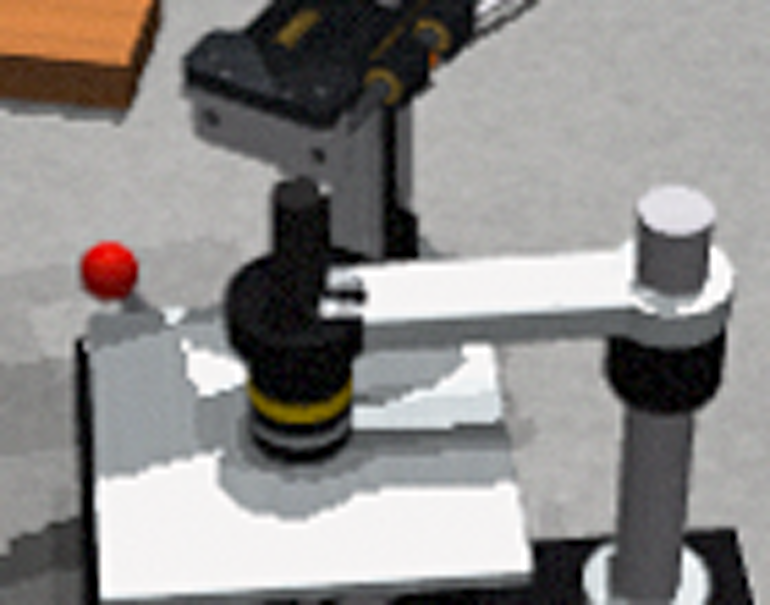

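```bash
python3 - <<'E'
from h import *
a=dict(np.load('/tmp/s4.npz'));b=cam('side');np.savez('/tmp/s5.npz',**b)
def band(f):
    h=cv2.cvtColor(f,cv2.COLOR_RGB2HSV);m=(h[...,1]>120)&(h[...,0]>20)&(h[...,0]<35)&(h[...,2]>40)
    mm=np.zeros_like(m);mm[250:280,300:330]=1;m&=mm
    v,u=np.nonzero(m);w=h[m][:,1].astype(float);return len(v),(v*w).sum()/w.sum(),(u*w).sum()/w.sum()
print(band(a['f']),band(b['f']))
ga=cv2.cvtColor(a['f'],cv2.COLOR_RGB2GRAY).astype(np.float32);gb=cv2.cvtColor(b['f'],cv2.COLOR_RGB2GRAY).astype(np.float32)
s=np.s_[256:272,304:326]
print(cv2.phaseCorrelate(ga[s],gb[s],cv2.createHanningWindow((22,16),cv2.CV_32F)))
p=proj(b,[[530,30,110],[530,30,111]]);print('px/mm',p[1]-p[0])
E
```

```text
(73, np.float64(264.3156974448643), np.float64(314.46629815556435)) (72, np.float64(263.51037392359706), np.float64(314.472288042536))
((-0.312209037325502, -0.2662567551908879), 1.0792986030379932)
px/mm [-0.00626188 -0.34261652]
```

```bash
python3 -m creep '[{"tx":0,"ty":0,"tz":0,"turn":0,"fingers":44},{"tx":0,"ty":0,"tz":0,"turn":0,"fingers":44},{"tx":0,"ty":0,"tz":0,"turn":0,"fingers":44},{"tx":0,"ty":0,"tz":0,"turn":0,"fingers":44},{"tx":0,"ty":-0.15,"tz":0,"turn":0,"fingers":44},{"tx":0,"ty":-0.3,"tz":0,"turn":0,"fingers":44},{"tx":0,"ty":-0.4,"tz":0,"turn":-0.05,"fingers":0},{"tx":0,"ty":-0.4,"tz":0,"turn":-0.1,"fingers":0},{"tx":0,"ty":-0.4,"tz":0,"turn":-0.15,"fingers":0},{"tx":0,"ty":-0.4,"tz":0,"turn":-0.197,"fingers":0},{"tx":0,"ty":-0.4,"tz":0,"turn":-0.197,"fingers":0},{"tx":0,"ty":-0.4,"tz":0,"turn":-0.197,"fingers":0}]' 20; python3 - <<'E'
from h import *
plan(412,192,70,.027-np.pi);
for n in('top','side'):
  c=cam(n);W=cloud(c)
  m=(np.abs(W[...,2]-112)<12)&(np.abs(W[...,0]-530)<75)&(W[...,1]>-30)&(W[...,1]<20);a=np.median(W[m][:,2])
  mb=(np.abs(W[...,2]-185)<8)&(W[...,0]>555)&(W[...,0]<640)&(np.abs(W[...,1]-49)<8);b=np.median(W[mb][:,2]);print(n,a,b,'lift',73-(b-a))
  if n=='side':
    P=W[(W[...,2]>35)&(W[...,2]<100)&(np.hypot(W[...,0]-454,W[...,1]-190)<18)];print(len(P),P.mean(0),np.percentile(P[:,2],99))
    m=(W[...,2]>10)&(W[...,2]<60)&(np.abs(W[...,0]-480)<60)&(np.abs(W[...,1]-190)<40);P=W[m];print(np.histogram(P[:,2],8),P.min(0),P.max(0))
c=cam('wrist');save('w20',c['f'])
E
```

```text
clock: 39.6
eef_pos: [565.4, 194.6, 167.5]
eef_rot: [-1.569, 0.014, -3.118]
wrist_force: [0.1, 0.7, -1.5]
finger_gap: 1.2
t 39.6 pos [565.4 194.6 167.5] yaw -3.118 tilt [ 0.014 -0.002 -1.   ] F [ 0.1  0.7 -1.5] gap 1.2
   tx 0.774 ty 0.477 tz -0.006 turn -0.0012
top 113.44466558066449 185.26280492159214 lift 1.1818606590723562
side 112.51601248172011 184.05707161483815 lift 1.4589408668819601
114 [454.83731364 185.02975756  79.92474733] 91.06401245299988
(array([2, 0, 0, 0, 0, 0, 1, 4]), array([11.02367963, 17.12727821, 23.23087679, 29.33447537, 35.43807395,
       41.54167253, 47.64527111, 53.74886969, 59.85246827])) [439.55202039 163.14818445  11.02367963] [470.48096604 221.16710054  59.85246827]
```

View pics/w20.png

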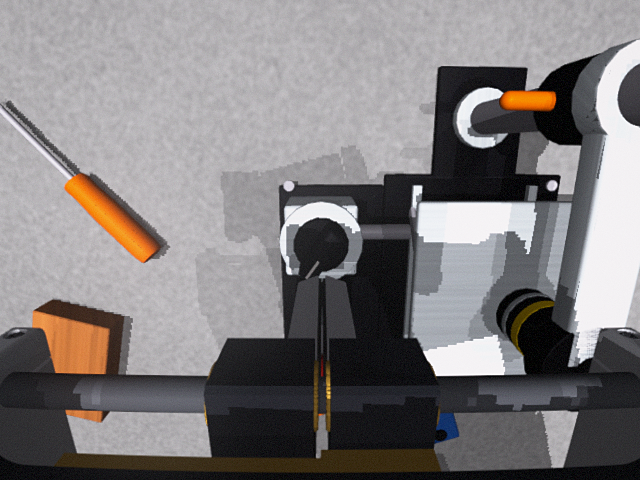

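```bash
python3 -m creep '[{"tx":0.2,"ty":0,"tz":0,"turn":0,"fingers":0},{"tx":0.5,"ty":0,"tz":-0.006,"turn":0,"fingers":0},{"tx":0.774,"ty":0,"tz":-0.006,"turn":0,"fingers":0},{"tx":0.774,"ty":0,"tz":-0.006,"turn":0,"fingers":0},{"tx":0.774,"ty":0.1,"tz":-0.006,"turn":0,"fingers":0},{"tx":0.774,"ty":0.3,"tz":-0.006,"turn":0,"fingers":0},{"tx":0.774,"ty":0.477,"tz":-0.006,"turn":0,"fingers":0},{"tx":0.774,"ty":0.477,"tz":-0.006,"turn":0,"fingers":0},{"tx":0.774,"ty":0.477,"tz":-0.006,"turn":0,"fingers":0}]'; python3 - <<'E'
from h import *
plan(486,193.5,70,.027-np.pi)
c=cam('wrist');save('w21',c['f'])
E
```

```text
clock: 40.65
eef_pos: [412.3, 192.0, 70.8]
eef_rot: [-1.569, 0.014, -3.119]
wrist_force: [0.5, -0.6, 0.2]
finger_gap: 0.2
t 40.65 pos [412.3 192.   70.8] yaw -3.119 tilt [ 0.014 -0.002 -1.   ] F [ 0.5 -0.6  0.2] gap 0.2
   tx -0.368 ty 0.009 tz 0.001 turn -0.0014
```

View pics/w21.png

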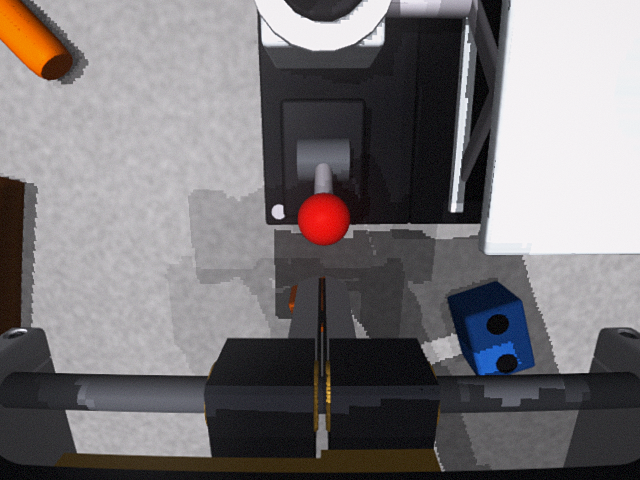

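```bash
python3 -m creep '[{"tx":-0.04,"ty":0,"tz":0,"turn":0,"fingers":0},{"tx":-0.08,"ty":0,"tz":0,"turn":0,"fingers":0},{"tx":-0.11,"ty":0,"tz":0,"turn":0,"fingers":0},{"tx":-0.14,"ty":0,"tz":0,"turn":0,"fingers":0},{"tx":-0.17,"ty":0,"tz":0,"turn":0,"fingers":0},{"tx":-0.2,"ty":0,"tz":0,"turn":0,"fingers":0},{"tx":-0.23,"ty":0,"tz":0,"turn":0,"fingers":0},{"tx":-0.26,"ty":0,"tz":0,"turn":0,"fingers":0},{"tx":-0.29,"ty":0,"tz":0,"turn":0,"fingers":0},{"tx":-0.32,"ty":0,"tz":0,"turn":0,"fingers":0},{"tx":-0.34,"ty":0,"tz":0,"turn":0,"fingers":0},{"tx":-0.34,"ty":0,"tz":0,"turn":0,"fingers":0}]'; python3 - <<'E'
from h import *
plan(486,193.5,70,.027-np.pi)
c=cam('wrist');save('w22',c['f'])
E
```

```text
clock: 41.9
eef_pos: [481.2, 193.7, 72.4]
eef_rot: [-1.569, 0.016, -3.119]
wrist_force: [-0.3, -0.2, 0.2]
finger_gap: 0.8
t 41.9 pos [481.2 193.7  72.4] yaw -3.119 tilt [ 0.016 -0.001 -1.   ] F [-0.3 -0.2  0.2] gap 0.8
   tx -0.024 ty 0.013 tz 0.001 turn -0.0013
```

View pics/w22.png

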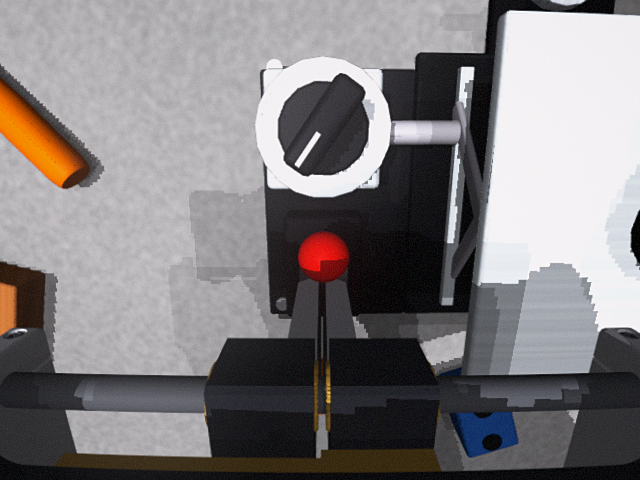

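```bash
python3 -m creep '[{"tx":-0.01,"ty":0,"tz":0,"turn":0,"fingers":0},{"tx":-0.02,"ty":0,"tz":0,"turn":0,"fingers":0},{"tx":-0.02,"ty":0,"tz":0,"turn":0,"fingers":0}]'; python3 -m creep '[{"tx":-0.01,"ty":0,"tz":0,"turn":0,"fingers":0},{"tx":-0.015,"ty":0,"tz":0,"turn":0,"fingers":0},{"tx":-0.015,"ty":0,"tz":0,"turn":0,"fingers":0}]'
```

```text
clock: 42.25
eef_pos: [484.9, 193.8, 72.4]
eef_rot: [-1.569, 0.015, -3.119]
wrist_force: [-1.3, 0.3, -0.5]
finger_gap: 0.3
clock: 42.55
eef_pos: [485.6, 193.8, 72.2]
eef_rot: [-1.568, 0.009, -3.119]
wrist_force: [-18.5, 0.0, 10.3]
finger_gap: 0.1
```

```bash
python3 - <<'E'
from h import *
for n in('top','side'):
  c=cam(n);W=cloud(c);h=cv2.cvtColor(c['f'],cv2.COLOR_RGB2HSV)
  m=((h[...,0]<6)|(h[...,0]>174))&(h[...,1]>150)&(np.abs(W[...,0]-490)<60)&(np.abs(W[...,1]-190)<40)
  P=W[m];print(n,len(P),P.mean(0) if len(P) else 0)
E
```

```text
top 0 0
side 65 [500.05611181 184.18975724 107.04549384]
```

```bash
python3 -m creep '[{"tx":0.03,"ty":0,"tz":0,"turn":0,"fingers":0},{"tx":0.2,"ty":0,"tz":0,"turn":0,"fingers":0},{"tx":0.3,"ty":-0.1,"tz":0,"turn":0,"fingers":0},{"tx":0.3,"ty":-0.3,"tz":0,"turn":0,"fingers":0},{"tx":0.5,"ty":-0.5,"tz":0,"turn":0,"fingers":0},{"tx":0.7,"ty":-0.6,"tz":0.3,"turn":0,"fingers":0},{"tx":0.7,"ty":-0.6,"tz":-0.5,"turn":0,"fingers":0},{"tx":0.7,"ty":-0.6,"tz":-0.9,"turn":0,"fingers":0},{"tx":0.7,"ty":-0.6,"tz":-0.9,"turn":0,"fingers":0},{"tx":0.7,"ty":-0.6,"tz":-0.9,"turn":0,"fingers":0},{"tx":0.7,"ty":-0.6,"tz":-0.9,"turn":0,"fingers":0}]'; python3 - <<'E'
from h import *
plan(400,192,150)
for n in('top','side'):
  c=cam(n);W=cloud(c);h=cv2.cvtColor(c['f'],cv2.COLOR_RGB2HSV)
  m=((h[...,0]<6)|(h[...,0]>174))&(h[...,1]>150)&(np.abs(W[...,0]-490)<60)&(np.abs(W[...,1]-190)<40)&(W[...,2]>40)&(W[...,2]<110)
  P=W[m];print(n,len(P),P.mean(0) if len(P) else 0)
  m=(np.abs(W[...,2]-112)<12)&(np.abs(W[...,0]-530)<75)&(W[...,1]>-30)&(W[...,1]<20);a=np.median(W[m][:,2])
  mb=(np.abs(W[...,2]-185)<8)&(W[...,0]>555)&(W[...,0]<640)&(np.abs(W[...,1]-49)<8);b=np.median(W[mb][:,2]);print(n,a,b,'lift',73-(b-a))
  P=W[(W[...,2]>207)&(W[...,2]<250)&(np.hypot(W[...,0]-530,W[...,1]-48)<25)];
  Q=W[(W[...,2]>207)&(W[...,2]<230)&(np.hypot(W[...,0]-669,W[...,1]-52)<25)]
  for X in (P,Q):
     if len(X)>4: print(cv2.minAreaRect(X[:,:2].astype(np.float32))[0],len(X))
  save(n+'6',c['f'])
  save(n+'6c',c['f'][190:300,240:400],5)
E
```

```text
clock: 43.75
eef_pos: [339.6, 374.2, 190.6]
eef_rot: [-1.57, 0.011, -3.116]
wrist_force: [0.6, -0.4, -0.2]
finger_gap: 0.5
t 43.75 pos [339.6 374.2 190.6] yaw -3.116 tilt [ 0.011 -0.001 -1.   ] F [ 0.6 -0.4 -0.2] gap 0.5
   tx -0.277 ty 0.207 tz 0.918 turn 0.0000
top 94 [507.05985256 191.98948803  87.89415826]
top 113.42327522480377 184.83875335646576 lift 1.5845218683380153
(529.470947265625, 47.570289611816406) 105
(669.7440185546875, 52.059356689453125) 161
side 57 [504.96360799 186.99359969  85.98032742]
side 112.47990007888637 184.12377163989993 lift 1.3561284389864454
(529.0165405273438, 45.68214416503906) 145
(668.2039184570312, 50.66778564453125) 133
```

View pics/top6.png

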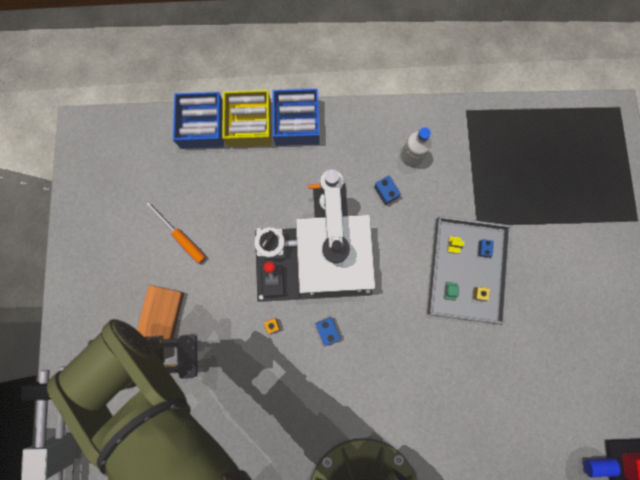

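View pics/side6c.png

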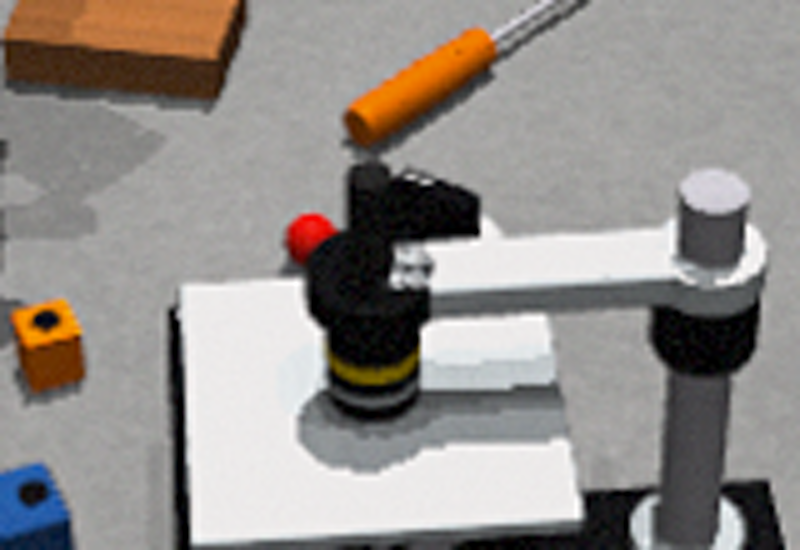

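```bash
python3 - <<'E'
from h import *
print(manip.sign_off())
E
```

```text
the job is handed in; nothing more can be done
None
```

The job is done and handed in, and my last checks agree with every end condition. There is no force reading between platform and head, so I inferred that contact from measured heights.

**What I did:** I moved the four parts that were there (bearing, bracket, small clamp block, brass spacer; no lens mount) into the tray. I then swung the boom onto its stop, turned the knob about 6.9 rad in two grips, and pushed the lock lever over. It took about 44 s of the 208 s allowed.

**Last checks:**
- **Parts:** all four are in the tray and the platform is clear. The tray's position did not visibly change.
- **Boom:** it measures within about 0.01 rad of its stop. When I swung it in, the stop pushed back with about 12 N.
- **Head:** by the height of the platform against the boom, the head is lifted 1.6 mm (top camera) or 1.4 mm (side camera).
- **Lock lever:** the ball is at x 507 mm, against an expected 506 mm when locked. The lever met its stop with about 18 N.
- **Bystanders:** the bottle, screwdriver and case show no movement, though the arm partly covered the case in the last top picture.

**What disagreed:**
- **Head lift from the picture:** following the head's yellow band in the side picture gave 0.8 mm by one method and 2.3 mm by another. That is noisy, but within the 4 mm limit.
- **Camera offsets:** the wrist and side cameras were 2 to 3 mm off the top camera sideways, which caused no trouble.

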